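# Charge the bench ball mill

### The arm

A 6-joint arm with a two-finger parallel gripper is mounted at the origin on a cart in front of the work surface, level with it; the furniture and walls round the work are solid. World frame = base frame: x ahead of the robot, y to its left, z up, the work surface at z = 0. Lengths are in m, angles in rad, forces in N, time in s.
With the tool pointing down it reaches from about 0.375 to 0.925 m from the base axis. Payload 5.7 kg.
Tool frame: the origin (TCP) lies midway between the tips of the shut fingers; the grasp point (between the pads) lies 19 mm behind it (ctrl.pinch_z is the distance from the TCP to the grasp point, in m); z points along the fingers, y is the line along which they close (so a half turn about z gives the same grasp; the last joint's range is limited). The gripper opens to 85 mm and grips with 20 to 120 N. Pads are 22 mm wide; open, the fingers measure 114 mm over their backs; the gripper's body (76 mm by 85 mm) begins 54 mm behind the grasp point. The pads swing forward as they close: fully open they stand 13 mm farther back than shut.
Start: joints at [-1.248, 0.359, 1.51, -0, 1.272, -0.115], TCP at [0.254, -0.543, 0.192] pointing down, gripper open.
Joint ranges: [-2.97, 2.97], [-1.01, 2.36], [0.21, 2.38], [-0.96, 4.11], [0.2, 2.71], [-2.98, 2.98]. Speed limits (rad/s): [2.39, 2.39, 3.14, 3.14, 3.14, 3.14].

### API

Orientations are given as [roll, pitch, yaw] about the fixed x, y, z axes, in that order (R = Rz(yaw) Ry(pitch) Rx(roll)).
In Python, from workcell import ctrl gives the robot as it stands.
- The arm moves only by the tool drive_tool, never from a script. Its argument "motion" is a list of rows, each an object with "twist": the turn, a rotation vector about the world's x, y, z scaled (see below), a list of three; "linear": the shift along the world's x, y, z scaled (see below), a list of three; "claw": the closure, from 0 (fully open) to 1 (shut). In form: [{"twist": [ax, ay, az], "linear": [x, y, z], "claw": claw}, ...]. A call has 1 to 20 rows; each row shifts and turns the commanded pose from where the row before left it; what a row does not reach is not made up. The controller multiplies each number of a shift by 40 mm and each number of a turn by 6 degrees. A row lasts 1/10 s, in which the tool goes at most 50 mm and 8.59 degrees, less where a joint would pass 70% of its speed; a pose out of reach is approached as far as the arm can. A call with a number of a shift or a turn outside -1 to 1 is refused whole. A call with a gripper value outside its range is refused whole. The fingers move at their own pace and stop on an object; "newtons" is the grip in N (left out, the last holds). Time passes only in rows, so rows that do not move let the fingers close. It gives the time, the measured TCP pose, the force, the opening and the grip force at its end, in the units of the state.
- ctrl.sense(): the state, without advancing time (a new reading comes with each control period).
- ctrl.read_camera(name): name is "scene" or "top" or "wrist"; returns the picture (400x640x3 uint8, red, green, blue); there is no depth.
- ctrl.camera_params(name): a dict with "fx", "fy", "cx", "cy" (pixels), "world_from_camera" (4x4, takes a point from camera to world coordinates). Camera axes: x right, y down, z forward; pixel columns grow to the right and rows downward; lengths in m; the calibration is good to about 2 mm. The wrist camera is an equidistant fisheye: a pixel r from the principal point sees the ray r / f radians off the axis. A picture is of the moment at which its call begins: read the wrist's pose just before it. camera_params takes no time and is no camera call; for the wrist camera it gives the pose at the moment of the call.
- ctrl.sign_off(): hands the job in; it is judged then, once.
The state is a dict: "time_s": time; "joint_positions": joint angles; "qvel": joint speeds; "joint_efforts": joint torques, N m; "ee_pos": TCP position; "tool_rot": TCP orientation; "wrist_force": force on the tool from outside, world axes, zero at the start; "wrist_torque": the same for the moment, N m; "finger_gap": finger opening in m; "finger_force": force on a finger pad.
Only numpy, scipy, OpenCV 4.12 (cv2) and the standard library are available. Lean on these libraries where they do the work, as an engineer would, in place of code of your own. Each camera call takes 0.05 s, during which the arm holds its last target. There are 200 camera calls.

### The job

Charge the ball mill: with the scoop, move every grinding ball from the white tub through the funnel mouth into the steel bowl (do not handle balls in the tub with the fingers; only a ball spilt outside may be picked up by hand). Only when all are in, close the bowl with its lid, and after that turn the speed dial to the red mark. Leave the scoop standing on the blue mat and leave the orange-lidded cup alone.

Things in the scene. Friction and masses are not known exactly. Their poses are not given: they have to be found in the camera images.
- tub: White plastic tub with a blue rim, fixed; origin under its centre; inner 200 mm (x) by 130 mm (y), walls 4 mm thick (rim lip: 7 mm more outside), 76 mm high. The floor of its +x half is a level pit, 6 mm above the worktop; from the middle (x = 0) a ramp rises 18 degrees to 38 mm at the -x wall. The balls lie in the pit.
- scoop_handle (a point): Grip centre of the upright orange handle of a loose aluminium scoop (140 g), 82 mm above the floor's underside. Handle 26 mm (x) by 16 mm (y), from 26 to 110 mm above that underside. +x points to the open lip, 90 mm ahead of this point; z up when standing. Side walls (36 mm high, ending 28 mm short of the lip) and back wall; inner width 61 mm. Holds about 4 balls if tipped 15 to 25 degrees back.
- scoop_floor (a point): Middle of the underside of the scoop's flat floor (80 mm long in x, 66 mm wide in y, 2 mm thick); 50 mm ahead of (+x) and 82 mm below the grip centre; same axes. The balls ride up onto it only if its lip runs close along the tub floor.
- mat_centre (a point): Centre of the top of the flat blue mat, 160 mm (x) by 200 mm (y), 3 mm thick, fixed; the scoop's place.
- bowl_floor (a point): Centre of the inner floor of the mill's steel bowl, 35 mm above the worktop. The bowl, fixed on the white mill base, is a cup of inner radius 41 mm up to 80 mm above the worktop, and from there a funnel that widens to inner radius 62 mm at the rim, 125 mm above the worktop.
- bowl_mouth (a point): Centre of the bowl's mouth at rim height (125 mm above the worktop); axes of the mill: -x its front, +y towards the dial console, which stands 98 to 202 mm from here along +y and is 90 mm high. The mill's base is 170 x 280 mm, 30 mm high.
- lid_knob (a point): In the round black knob (28 mm in diameter, 32 mm high) of the loose bowl lid (200 g), on its axis, 38 mm above the underside of the plug. Lid: disc 140 mm across, 8 mm thick, knob on top, below it a round plug 100 mm across, 12 mm deep, that goes loosely into the bowl's mouth. Starts on the worktop, plug down. Closed, the disc rests on the rim, the plug's underside 12 mm below it.
- lid_foot (a point): Centre of the underside of the lid's plug.
- dial (a joint): Angle of the speed dial on top of the mill's grey console, rad: at 0 its pointer looks to the mill's front (-x of the mill), grows clockwise seen from above, -0.1 to 3.2; stays where it is left (light friction). Not sprung.
- dial_grip (a point): On the dial's axis, 26 mm above the console, inside its upright grip bar: 46 mm long, 13 mm wide, from 8 to 35 mm above the console top (90 mm above the worktop). The bar's length is this frame's x axis, the pointer (yellow) is its -x end; turns with the dial.
- setmark (a joint): Angle of the red mark on the dial's scale, rad, in the same sense and from the same zero as joint dial: the dial is set when both are equal. The mark cannot be touched and stays still.
- dial_pointer (a point): Point under the yellow pointer's line, 34 mm from the dial's axis; turns with the dial.
- mark_point (a point): Point at the red mark, 34 mm from the dial's axis.
- orange_cup: Bystander: closed specimen cup with orange lid, 61 mm across, 68 mm high, origin under its centre.
- ball_1_center (a point): Centre of a blue ceramic grinding ball, 26 mm in diameter, 30 g, smooth and slippery (friction 0.25), rolls easily; six to eight of the balls 1 to 8 are present, all lying in the tub at first.
- ball_2_center (a point): Centre of a blue ceramic grinding ball, 26 mm in diameter, 30 g, smooth and slippery (friction 0.25), rolls easily; six to eight of the balls 1 to 8 are present, all lying in the tub at first.
- ball_3_center (a point): Centre of a blue ceramic grinding ball, 26 mm in diameter, 30 g, smooth and slippery (friction 0.25), rolls easily; six to eight of the balls 1 to 8 are present, all lying in the tub at first.
- ball_4_center (a point): Centre of a blue ceramic grinding ball, 26 mm in diameter, 30 g, smooth and slippery (friction 0.25), rolls easily; six to eight of the balls 1 to 8 are present, all lying in the tub at first.
- ball_5_center (a point): Centre of a blue ceramic grinding ball, 26 mm in diameter, 30 g, smooth and slippery (friction 0.25), rolls easily; six to eight of the balls 1 to 8 are present, all lying in the tub at first.
- ball_6_center (a point): Centre of a blue ceramic grinding ball, 26 mm in diameter, 30 g, smooth and slippery (friction 0.25), rolls easily; six to eight of the balls 1 to 8 are present, all lying in the tub at first.
- ball_7_center (a point): Centre of a blue ceramic grinding ball, 26 mm in diameter, 30 g, smooth and slippery (friction 0.25), rolls easily; six to eight of the balls 1 to 8 are present, all lying in the tub at first.
- ball_8_center (a point): Centre of a blue ceramic grinding ball, 26 mm in diameter, 30 g, smooth and slippery (friction 0.25), rolls easily; six to eight of the balls 1 to 8 are present, all lying in the tub at first.

How it is judged:
By the outcome, as a careful person would: the job done as asked, in the order asked, and still so for the second after the job is handed in, with the robot touching nothing.
Of ball_1, ball_2, ball_3, ball_4, ball_5, ball_6, ball_7, ball_8 only 6 to 8 are there at a start; the rules pass over those that are not, and their reading is None.
At some moment in a run one of scoop, lid may be knocked a few centimetres aside while the robot is not near it.
It also fails if it takes over 210 s, if anything falls off the work surface, if the arm or the gripper's body presses on something with over 40 N, if the wrist force passes 120 N, or if a joint passes its speed limit or range.

## Working session

There is one attempt and no reset: what is moved stays moved. The work goes in short steps, Python scripts to look and compute and a tool call to move; the robot and the scene stay as the last step left them, time stands still between calls to the robot, and variables do not carry over. Pictures are saved under pics/ and viewed, at most 14 in all, crops included, and the job is handed in when it is done.

Besides the shell and the picture viewer there is one more tool, called after "Call:" by a JSON object that holds its "method" and its "body", one argument or row to a line. drive_tool: Moves the arm, as the interface text tells. Shifts and turns lie within -1 to 1; 1 stands for 40 mm of shift or 6 degrees of turn. Its arguments: {"type":"object","properties":{"motion":{"type":"array"},"newtons":{"type":"number"}},"required":["motion"]}

```bash
ls; mkdir -p pics; cat > h.py <<'E'
import numpy as np, cv2
from workcell import ctrl
def snap(n,f=None):
    P=ctrl.camera_params(n); im=ctrl.read_camera(n)
    if f: cv2.imwrite('pics/'+f,im[:,:,::-1])
    return im,P
def ray(P,u,v,fish=False):
    x=(u-P['cx'])/P['fx'];y=(v-P['cy'])/P['fy']
    if fish:
        r=np.hypot(x,y); d=np.array([x/r*np.sin(r),y/r*np.sin(r),np.cos(r)]) if r>1e-9 else np.array([0,0,1.])
    else: d=np.array([x,y,1.])
    T=np.array(P['world_from_camera']); return T[:3,3],T[:3,:3]@d
def onz(P,u,v,z,fish=False):
    o,d=ray(P,u,v,fish); return o+d*(z-o[2])/d[2]
def proj(P,p):
    T=np.linalg.inv(np.array(P['world_from_camera'])); q=T[:3,:3]@np.array(p)+T[:3,3]
    return P['cx']+P['fx']*q[0]/q[2],P['cy']+P['fy']*q[1]/q[2]
E
python3 - <<'E'
from h import *
for n in('scene','top'):
    im,P=snap(n,n+'0.png'); print(n,P['fx'],P['cx'],P['cy'],np.round(P['world_from_camera'],3).tolist())
s=ctrl.sense();print(s)
E
```

```text
pics
scene 474.07682852587334 315.51415990812 191.64886243334627 [[-0.485, -0.474, 0.735, -0.468], [-0.875, 0.282, -0.395, 0.547], [-0.02, -0.834, -0.551, 0.912], [0.0, 0.0, 0.0, 1.0]]
top 511.1809173465287 321.4143252717666 199.6764689531238 [[0.003, -0.984, 0.177, 0.371], [-1.0, -0.002, 0.006, -0.024], [-0.006, -0.177, -0.984, 1.401], [0.0, 0.0, 0.0, 1.0]]
{'time_s': 0.1, 'joint_positions': array([-1.24806215e+00,  3.59414835e-01,  1.51133823e+00,  2.15364147e-06,
        1.27251132e+00, -1.15099883e-01]), 'qvel': array([-0.0001736 ,  0.00063283, -0.00319862, -0.00087888, -0.00148033,
        0.001139  ]), 'joint_efforts': array([-2.72594170e-04, -5.28650022e+01, -2.79349315e+01, -3.04091764e-04,
        4.97822621e-03,  2.07670996e-05]), 'ee_pos': array([ 0.25416127, -0.54274852,  0.19084317]), 'tool_rot': array([-3.13993222e+00, -1.94035362e-04,  4.37833263e-01]), 'wrist_force': array([-0.07314635,  1.04178526, -0.40262199]), 'wrist_torque': array([-0.00184901, -0.07812469,  0.05094582]), 'finger_force': 0.0, 'finger_gap': 0.08556688091796939}
```

View pics/top0.png

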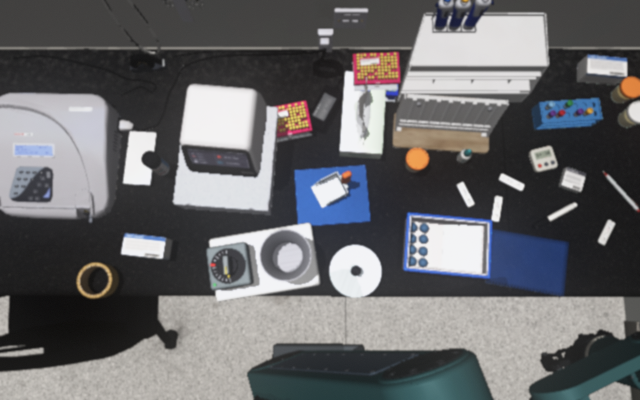

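View pics/scene0.png

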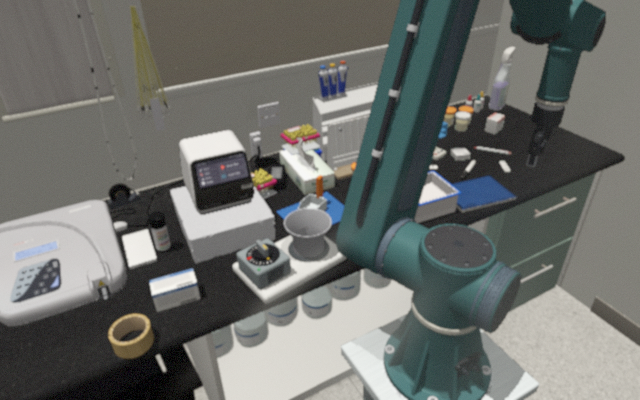

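```bash
python3 - <<'E'
from h import *
im=cv2.imread('pics/top0.png')
a=cv2.resize(im[155:300,200:385],None,fx=4.3,fy=4.1,interpolation=cv2.INTER_CUBIC);cv2.imwrite('pics/c1.png',a)
P=ctrl.camera_params('top')
hsv=cv2.cvtColor(im,cv2.COLOR_BGR2HSV)
print('mat px at corners',[ (np.round(onz(P,u,v,0.003)[:2],3)).tolist() for u,v in((295,169),(369,166),(371,220),(297,225))])
# orange handle
m=cv2.inRange(hsv,(5,120,100),(20,255,255)); n,l,st,c=cv2.connectedComponentsWithStats(m)
for i in range(1,n):
    if st[i,4]>15: print('orange',st[i],c[i].round(1),onz(P,*c[i],0.11).round(3))
# tub blue rim
m=cv2.inRange(hsv,(100,120,90),(125,255,255)); n,l,st,c=cv2.connectedComponentsWithStats(m)
for i in range(1,n):
    if st[i,4]>40:
        pts=np.argwhere(l==i)[:,::-1].astype(np.float32)
        r=cv2.minAreaRect(pts); print('blue',st[i],r)
        b=cv2.boxPoints(r); print([onz(P,*q,0.076).round(3)[:2].tolist() for q in b])
# lid disc white
print('lid knob', onz(P,356,270,.044).round(3))
E
```

```text
mat px at corners [[0.711, 0.059], [0.72, -0.149], [0.566, -0.152], [0.552, 0.052]]
orange [356  52  42  28 522] [378.   67.1] [ 0.966 -0.167  0.11 ]
orange [370  52   6   5  27] [372.6  54.1] [ 1.004 -0.153  0.11 ]
orange [619  76  21  22 388] [629.9  86.9] [ 0.91  -0.837  0.11 ]
orange [286 101  23  26 143] [298.8 111.5] [0.841 0.044 0.11 ]
orange [279 105   6   5  20] [281.3 107. ] [0.853 0.091 0.11 ]
orange [586 109   6   5  22] [588.9 110.8] [ 0.844 -0.722  0.11 ]
orange [282 116  24  14  79] [291.2 124.1] [0.806 0.064 0.11 ]
orange [405 148  25  23 434] [416.9 158.4] [ 0.713 -0.264  0.11 ]
orange [343 172   8   7  43] [346.2 174.9] [ 0.669 -0.08   0.11 ]
blue [386  91  12   5  50] ((391.5, 93.0), (4.0, 11.0), 90.0)
[[0.912, -0.192], [0.912, -0.222], [0.901, -0.222], [0.901, -0.192]]
blue [ 536   98   67   32 1315] ((568.439453125, 113.31037902832031), (27.78095054626465, 66.63565063476562), 86.3086166381836)
[[0.882, -0.594], [0.895, -0.776], [0.816, -0.773], [0.804, -0.594]]
blue [ 294  165   77   61 3175] ((331.80084228515625, 195.31106567382812), (57.9154052734375, 73.72393798828125), 85.76361083984375)
[[0.692, 0.06], [0.708, -0.136], [0.552, -0.145], [0.538, 0.047]]
blue [ 403  212  164   82 4523] ((484.3057556152344, 250.47073364257812), (165.7317657470703, 63.63774871826172), 8.56914234161377)
[[0.428, -0.212], [0.592, -0.241], [0.528, -0.664], [0.367, -0.627]]
blue [144 236  20   4  43] ((153.54879760742188, 237.5609893798828), (19.104658126831055, 2.3190624713897705), 6.340191841125488)
[[0.509, 0.446], [0.515, 0.446], [0.509, 0.396], [0.503, 0.396]]
lid knob [ 0.428 -0.107  0.044]
```

View pics/c1.png

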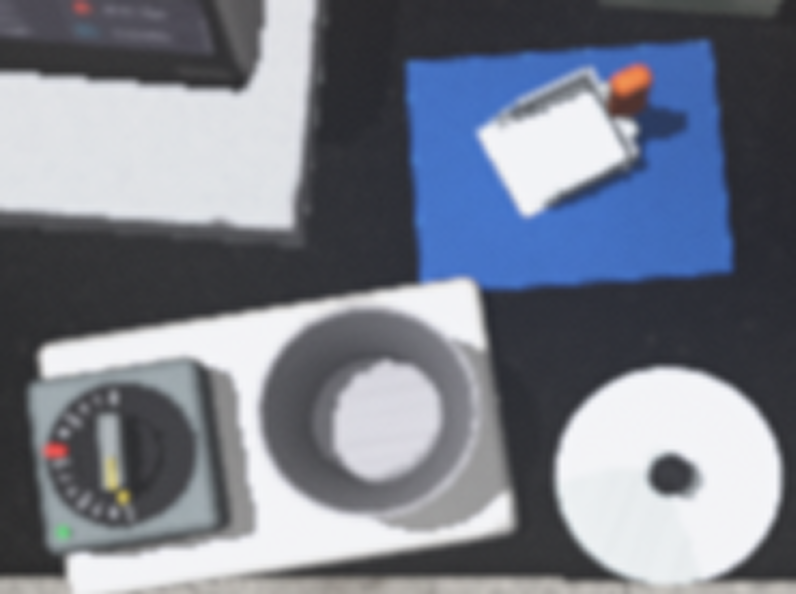

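```bash
python3 - <<'E'
from h import *
im=cv2.imread('pics/top0.png')
P=ctrl.camera_params('top')
hsv=cv2.cvtColor(im,cv2.COLOR_BGR2HSV)
c=lambda x,y:(200+x/4.3,155+y/4.1)
w=lambda x,y,z:onz(P,*c(x,y),z).round(4)[:2]
a,b=w(478,130,.004),w(527,217,.004); d=b-a;print('lip',a,b,np.linalg.norm(d)); n=np.array([d[1],-d[0]])/np.linalg.norm(d);print('norm',n,'handle pred',(a+b)/2-.09*n,(a+b)/2+.09*n, 'seen at .1',onz(P,346.2,174.9,.105))
# tub lines
m=cv2.inRange(hsv,(100,120,90),(125,255,255))
def fit(pts):
    vx,vy,x,y=cv2.fitLine(np.float32(pts),cv2.DIST_HUBER,0,.01,.01).ravel(); return (vx,vy,x,y)
top=[(u,np.flatnonzero(m[205:228,u])[0]+205) for u in range(412,486,2)]
bot=[(u,np.flatnonzero(m[255:285,u])[-1]+255) for u in range(410,484,2)]
lef=[(np.flatnonzero(m[v,395:420])[0]+395,v) for v in range(220,266,2)]
L=[fit(x) for x in(top,bot,lef)]
def X(p,q):
    A=np.array([[p[0],-q[0]],[p[1],-q[1]]]);t=np.linalg.solve(A,[q[2]-p[2],q[3]-p[3]]);return p[2]+t[0]*p[0],p[3]+t[0]*p[1]
A,B=X(L[0],L[2]),X(L[1],L[2]); A=onz(P,*A,.076)[:2];B=onz(P,*B,.076)[:2]
print('tub +x corners',A,B,np.linalg.norm(A-B),'expect .152')
t0=onz(P,top[0][0],L[0][3]+(top[0][0]-L[0][2])*L[0][1]/L[0][0],.076);t1=onz(P,top[-1][0],L[0][3]+(top[-1][0]-L[0][2])*L[0][1]/L[0][0],.076)
d=t0-t1;print('yaw top',np.degrees(np.arctan2(d[1],d[0])));d=A-B;print('yaw left',np.degrees(np.arctan2(d[1],d[0]))+90)
# mill: base corners z=.03, bowl rim ellipse at .125
for q in((40,345),(478,280),(515,525)):print('base',w(*q,.03))
print('bowl rim l,r,t,b',w(260,412,.125),w(476,412,.125),w(365,307,.125),w(372,517,.125))
print('dial disc l,r,t,b',w(48,455,.09),w(197,450,.09),w(120,383,.09),w(125,523,.09),'mark',w(56,452,.09),'ptr',w(123,497,.09))
print('lid c',w(668,475,.02),'l,r',w(555,475,.02),w(783,475,.02))
t=cv2.resize(im[205:290,395:500],None,fx=7,fy=7,interpolation=cv2.INTER_CUBIC);cv2.imwrite('pics/c2.png',t)
E
```

```text
lip [0.6596 0.0132] [ 0.5997 -0.0187] 0.06786471837413012
norm [-0.47005279  0.88263831] handle pred [ 0.67195475 -0.08218745] [0.58734525 0.07668745] seen at .1 [ 0.67024291 -0.08032074  0.105     ]
tub +x corners [ 0.57910759 -0.24028951] [ 0.42619172 -0.22695818] 0.15349588443880577 expect .152
yaw top 84.63712596487348
yaw left 85.01750391193697
base [0.5097 0.2857]
base [0.5533 0.0119]
base [ 0.394 -0.012]
bowl rim l,r,t,b [0.4597 0.135 ] [0.46 0.01] [0.5239 0.0752] [0.3969 0.0692]
dial disc l,r,t,b [0.4351 0.2645] [0.4385 0.1762] [0.48   0.2234] [0.3935 0.2174] mark [0.437  0.2598] ptr [0.4094 0.2191]
lid c [ 0.4266 -0.107 ] l,r [ 0.4264 -0.0367] [ 0.4268 -0.1785]
```

View pics/c2.png

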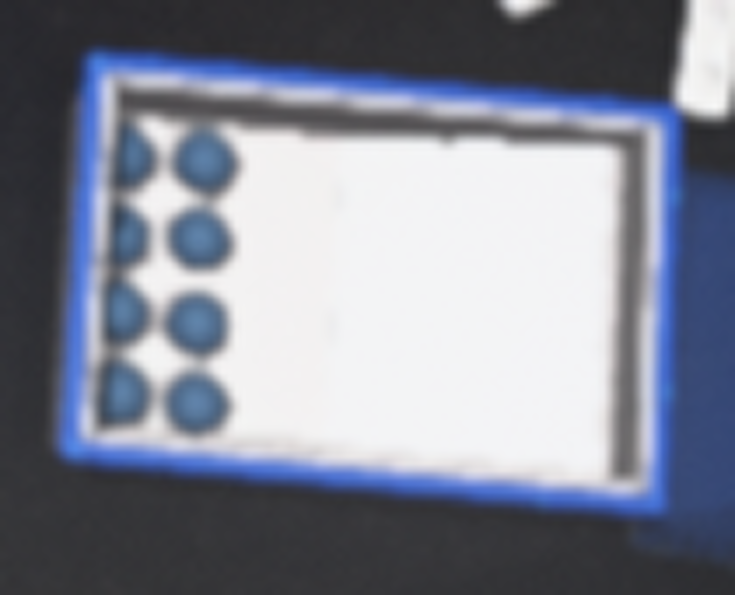

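Call:
{"method": "drive_tool", "body": {
  "motion": [
    {"linear": [0.65, 0.72, 0.2], "twist": [0, 0, 0.968], "claw": 0},
    {"linear": [0.65, 0.72, 0], "twist": [0, 0, 0.968], "claw": 0},
    {"linear": [0.65, 0.72, 0], "twist": [0, 0, 0.968], "claw": 0},
    {"linear": [0.65, 0.72, 0], "twist": [0, 0, 0.968], "claw": 0},
    {"linear": [0.65, 0.72, 0], "twist": [0, 0, 0.968], "claw": 0},
    {"linear": [0.65, 0.72, 0], "twist": [0, 0, 0.968], "claw": 0},
    {"linear": [0.65, 0.72, 0], "twist": [0, 0, 0.968], "claw": 0},
    {"linear": [0.65, 0.72, 0], "twist": [0, 0, 0.968], "claw": 0},
    {"linear": [0.65, 0.72, 0], "twist": [0, 0, 0.968], "claw": 0},
    {"linear": [0.65, 0.72, 0], "twist": [0, 0, 0.968], "claw": 0},
    {"linear": [0.65, 0.72, 0], "twist": [0, 0, 0.968], "claw": 0},
    {"linear": [0.65, 0.72, 0], "twist": [0, 0, 0.968], "claw": 0},
    {"linear": [0.65, 0.72, 0], "twist": [0, 0, 0.968], "claw": 0},
    {"linear": [0.65, 0.72, 0], "twist": [0, 0, 0.968], "claw": 0},
    {"linear": [0.65, 0.72, 0], "twist": [0, 0, 0.968], "claw": 0},
    {"linear": [0.65, 0.72, 0], "twist": [0, 0, 0.968], "claw": 0},
    {"linear": [0, 0, 0], "twist": [0, 0, 0], "claw": 0},
    {"linear": [0, 0, 0], "twist": [0, 0, 0], "claw": 0}
  ],
  "newtons": 80
}}

```text
time_s: 1.9
ee_pos: [0.6702, -0.0818, 0.1987]
tool_rot: [-3.14, -0.001, 2.061]
wrist_force: [-0.8, -0.3, -0.8]
finger_gap: 0.0853
finger_force: 0.0
```

```bash
python3 - <<'E'
from h import *
im,P=snap('wrist','w1.png');print({k:P[k] for k in('fx','cx','cy')},np.round(P['world_from_camera'],3).tolist())
E
```

```text
{'fx': 309.70691628693146, 'cx': 322.55711737290306, 'cy': 195.11939845569165} [[0.883, 0.453, 0.126, 0.637], [0.47, -0.849, -0.24, -0.019], [-0.002, 0.271, -0.963, 0.381], [0.0, 0.0, 0.0, 1.0]]
```

View pics/w1.png

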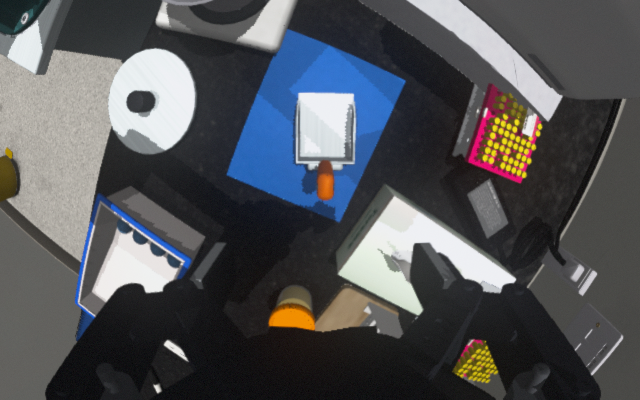

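```bash
python3 - <<'E'
from h import *
P=ctrl.camera_params('wrist')
im=cv2.imread('pics/w1.png');hsv=cv2.cvtColor(im,cv2.COLOR_BGR2HSV)
m=cv2.inRange(hsv[150:210,300:350],(3,120,60),(22,255,255));ys,xs=np.nonzero(m)
for v in range(0,60,4):
    r=np.flatnonzero(m[v]); 
    if len(r):print(v+150,r[0]+300,r[-1]+300,im[v+150,(r[0]+r[-1])//2+300])
f=lambda u,v,z:onz(P,u,v,z,True).round(4)
a,b=f(297.5,93.5,.004),f(353.5,93.5,.004);d=(b-a)[:2];print(a,b,np.linalg.norm(d))
n=np.array([-d[1],d[0]])/np.linalg.norm(d);mid=(a+b)[:2]/2;print('handle from lip',mid-.09*n,'head',np.degrees(np.arctan2(n[1],n[0])))
print('bottom top-edge',f(326,199,.113),f(326,181,.113))
print('lid knob',f(141,102,.044))
E
```

```text
162 322 328 [ 45  61 108]
166 320 330 [ 44  61 108]
170 319 331 [ 45  63 111]
174 319 332 [ 32  80 161]
178 318 333 [ 24 108 216]
182 317 333 [ 24 112 221]
186 318 332 [ 23 111 222]
190 318 332 [ 15 108 219]
194 318 332 [ 18 104 213]
198 320 330 [ 21  80 170]
[ 0.5999 -0.0163  0.004 ] [0.6593 0.0154 0.004 ] 0.06732941407735553
handle from lip [ 0.67197375 -0.07985066] head 118.087504176339
bottom top-edge [ 0.6763 -0.0888  0.113 ] [ 0.6684 -0.0741  0.113 ]
lid knob [ 0.4315 -0.104   0.044 ]
```

Call:
{"method": "drive_tool", "body": {
  "motion": [
    {"linear": [0.05, 0.02, -0.83], "twist": [0, 0, 0], "claw": 0},
    {"linear": [0, 0, -0.83], "twist": [0, 0, 0], "claw": 0},
    {"linear": [0, 0, -0.83], "twist": [0, 0, 0], "claw": 0},
    {"linear": [0, 0, -0.83], "twist": [0, 0, 0], "claw": 0},
    {"linear": [0, 0, 0], "twist": [0, 0, 0], "claw": 0},
    {"linear": [0, 0, 0], "twist": [0, 0, 0], "claw": 1},
    {"linear": [0, 0, 0], "twist": [0, 0, 0], "claw": 1},
    {"linear": [0, 0, 0], "twist": [0, 0, 0], "claw": 1},
    {"linear": [0, 0, 0], "twist": [0, 0, 0], "claw": 1},
    {"linear": [0, 0, 0], "twist": [0, 0, 0], "claw": 1},
    {"linear": [0, 0, 0], "twist": [0, 0, 0], "claw": 1},
    {"linear": [0, 0, 0], "twist": [0, 0, 0], "claw": 1}
  ],
  "newtons": 110
}}

```text
time_s: 3.15
ee_pos: [0.6734, -0.0823, 0.0684]
tool_rot: [3.14, 0.002, 2.06]
wrist_force: [-1.1, -1.0, 5.8]
finger_gap: 0.0112
finger_force: 108.0
```

Call:
{"method": "drive_tool", "body": {
  "motion": [
    {"linear": [0, 0, 0.5], "twist": [0, 0, 0], "claw": 1},
    {"linear": [0, 0, 1], "twist": [0, 0, 0], "claw": 1},
    {"linear": [0, 0, 1], "twist": [0, 0, 0], "claw": 1},
    {"linear": [0, 0, 1], "twist": [0, 0, 0], "claw": 1},
    {"linear": [0, 0, 1], "twist": [0, 0, 0], "claw": 1},
    {"linear": [-0.428, -0.86, 0], "twist": [0, 0, -0.613], "claw": 1},
    {"linear": [-0.428, -0.86, 0], "twist": [0, 0, -0.613], "claw": 1},
    {"linear": [-0.428, -0.86, 0], "twist": [0, 0, -0.613], "claw": 1},
    {"linear": [-0.428, -0.86, 0], "twist": [0, 0, -0.613], "claw": 1},
    {"linear": [-0.428, -0.86, 0], "twist": [0, 0, -0.613], "claw": 1},
    {"linear": [-0.428, -0.86, 0], "twist": [0, 0, -0.613], "claw": 1},
    {"linear": [-0.428, -0.86, 0], "twist": [0, 0, -0.613], "claw": 1},
    {"linear": [-0.428, -0.86, 0], "twist": [0, 0, -0.613], "claw": 1},
    {"linear": [-0.428, -0.86, 0], "twist": [0, 0, -0.613], "claw": 1},
    {"linear": [0, 0, 0], "twist": [0, 0, 0], "claw": 1},
    {"linear": [0, 0, 0], "twist": [0, 0, 0], "claw": 1}
  ]
}}

```text
time_s: 4.75
ee_pos: [0.5177, -0.3917, 0.2465]
tool_rot: [-3.141, -0.001, 1.481]
wrist_force: [-0.2, 1.4, -1.5]
finger_gap: 0.0115
finger_force: 108.3
```

```bash
python3 - <<'E'
from h import *
im,P=snap('wrist','w2.png');s=ctrl.sense();print(s['ee_pos'],s['tool_rot'],s['finger_gap'])
E
```

```text
[ 0.51818747 -0.39079719  0.24655468] [-3.14130640e+00 -1.11151771e-03  1.48199295e+00] 0.01145671121420552
```

View pics/w2.png

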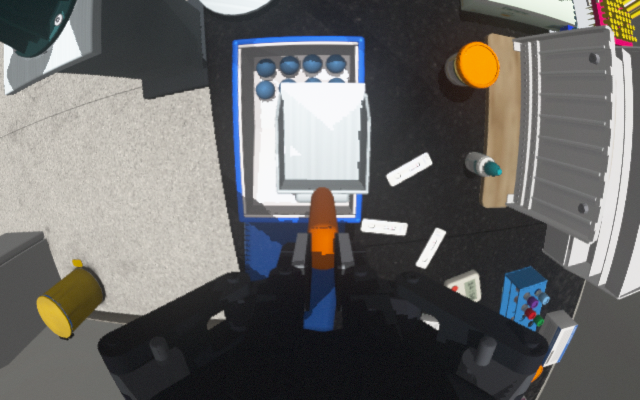

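```bash
cat >> h.py <<'E'
TO=np.array([.493,-.344]);TY=np.radians(85.)
LX,LZ=-.092,.0654
def tcp(L,Y,th,h):
    t=np.radians(th);dx=LX*np.cos(t)+LZ*np.sin(t);dz=-LX*np.sin(t)+LZ*np.cos(t)
    c,s=np.cos(TY),np.sin(TY);a=L+dx
    return np.array([TO[0]+c*a-s*Y,TO[1]+s*a+c*Y,h+dz])
E
python3 - <<'E'
from h import *
P=ctrl.camera_params('wrist');s=ctrl.sense();t=s['ee_pos']
f=lambda u,v,z:onz(P,u,v,z,True).round(4)
A,B=f(235,38.5,.076),f(363,38,.076);print('tub far',A,B,np.linalg.norm(A-B));d=(B-A);print(np.degrees(np.arctan2(d[1],d[0]))+90, 'near', f(239,220,.076),f(361,219,.076))
a,b=f(281.5,84,.182),f(365,84.5,.182);print(a,b,np.linalg.norm(a-b));m=(a+b)/2-t;h=s['tool_rot'][2];print('lip fwd',m[0]*np.cos(h)+m[1]*np.sin(h),'left',-m[0]*np.sin(h)+m[1]*np.cos(h))
E
```

```text
tub far [ 0.4306 -0.2237  0.076 ] [ 0.5763 -0.2401  0.076 ] 0.14662008730047876
83.57781540422764 near [ 0.4078 -0.4424  0.076 ] [ 0.5584 -0.4539  0.076 ]
[ 0.4931 -0.2963  0.182 ] [ 0.5586 -0.3026  0.182 ] 0.06580227959577084
lip fwd 0.09166680475451155 left 0.0004689453214346134
```

```bash
sed -i 's/-.344\])/-.342])/' h.py; python3 - <<'E'
from h import *
for w in((.03,-.030,12,.03),(.03,-.030,12,.007),(.05,-.03,7,.006),(.08,-.03,0,.006),(.096,-.03,0,.006)):print(w,tcp(*w).round(4))
for th in (0,-5,-10,-15,-20): # pivot about rear floor edge
    t=np.radians(th);L=.096-.08+.08*np.cos(t);print(th,tcp(L,-.03,th,.006+.08*np.sin(-t)).round(4))
E
```

```text
(0.03, -0.03, 12, 0.03) [ 0.5188 -0.3908  0.1131]
(0.03, -0.03, 12, 0.007) [ 0.5188 -0.3908  0.0901]
(0.05, -0.03, 7, 0.006) [ 0.52   -0.3778  0.0821]
(0.08, -0.03, 0, 0.006) [ 0.5218 -0.3566  0.0714]
(0.096, -0.03, 0, 0.006) [ 0.5232 -0.3406  0.0714]
0 [ 0.5232 -0.3406  0.0714]
-5 [ 0.5227 -0.3463  0.0701]
-10 [ 0.5223 -0.3518  0.0683]
-15 [ 0.5218 -0.3571  0.0661]
-20 [ 0.5213 -0.3622  0.0634]
```

Call:
{"method": "drive_tool", "body": {
  "motion": [
    {"linear": [0, 0, -0.83], "twist": [-0.5, 0.04, 0], "claw": 1},
    {"linear": [0, 0, -0.83], "twist": [-0.5, 0.04, 0], "claw": 1},
    {"linear": [0, 0, -0.83], "twist": [-0.5, 0.04, 0], "claw": 1},
    {"linear": [0, 0, -0.83], "twist": [-0.5, 0.04, 0], "claw": 1},
    {"linear": [0, 0, -0.25], "twist": [0, 0, 0], "claw": 1},
    {"linear": [0, 0, -0.25], "twist": [0, 0, 0], "claw": 1},
    {"linear": [0, 0, 0], "twist": [0, 0, 0], "claw": 1}
  ]
}}

```text
time_s: 5.5
ee_pos: [0.5188, -0.3914, 0.0939]
tool_rot: [3.14, 0.209, 1.482]
wrist_force: [-0.5, -0.4, -0.6]
finger_gap: 0.0113
finger_force: 108.3
```

Call:
{"method": "drive_tool", "body": {
  "motion": [
    {"linear": [0, 0, -0.08], "twist": [0, 0, 0], "claw": 1},
    {"linear": [0, 0, -0.05], "twist": [0, 0, 0], "claw": 1},
    {"linear": [0, 0, 0], "twist": [0, 0, 0], "claw": 1}
  ]
}}

```text
time_s: 5.8
ee_pos: [0.5186, -0.3922, 0.0895]
tool_rot: [3.139, 0.211, 1.481]
wrist_force: [0.6, 0.8, -2.0]
finger_gap: 0.0116
finger_force: 108.3
```

Call:
{"method": "drive_tool", "body": {
  "motion": [
    {"linear": [0.015, 0.17, -0.11], "twist": [0.415, -0.036, 0], "claw": 1},
    {"linear": [0.015, 0.17, -0.1], "twist": [0.415, -0.036, 0], "claw": 1},
    {"linear": [0.015, 0.177, -0.09], "twist": [0.387, -0.034, 0], "claw": 1},
    {"linear": [0.015, 0.177, -0.09], "twist": [0.387, -0.034, 0], "claw": 1},
    {"linear": [0.015, 0.177, -0.09], "twist": [0.387, -0.034, 0], "claw": 1},
    {"linear": [0, 0, 0], "twist": [0, 0, 0], "claw": 1}
  ]
}}

```text
time_s: 6.4
ee_pos: [0.5237, -0.3627, 0.074]
tool_rot: [3.133, 0.009, 1.481]
wrist_force: [-2.8, -5.7, 14.9]
finger_gap: 0.0113
finger_force: 110.6
```

```bash
python3 - <<'E'
from h import *
im,P=snap('wrist');s=ctrl.sense();print(s['ee_pos'],s['tool_rot'],s['wrist_force'])
cv2.imwrite('pics/w3.png',cv2.resize(im[20:260,200:420,::-1],None,fx=2.4,fy=2.4))
E
```

```text
[ 0.52371759 -0.36273418  0.07404407] [3.1331655  0.00960423 1.48115477] [-3.47518317 -6.24750922 14.90748443]
```

View pics/w3.png

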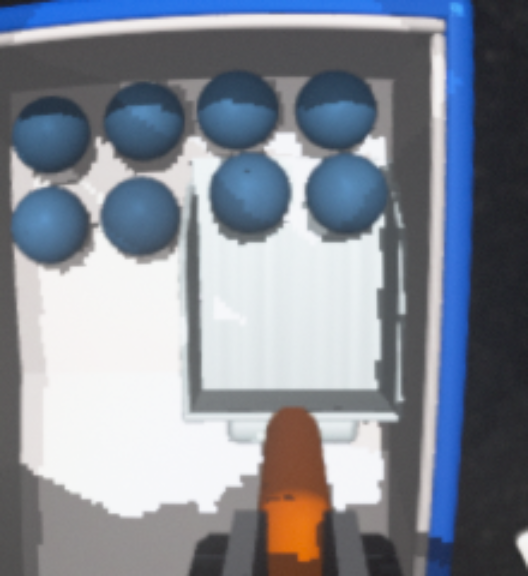

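Call:
{"method": "drive_tool", "body": {
  "motion": [
    {"linear": [0.017, 0.2, 0.0], "twist": [0, 0, 0], "claw": 1},
    {"linear": [0.017, 0.2, 0], "twist": [0, 0, 0], "claw": 1},
    {"linear": [0.01, 0.12, 0], "twist": [0, 0, 0], "claw": 1},
    {"linear": [0, 0, 0], "twist": [0, 0, 0], "claw": 1},
    {"linear": [0, 0, 0], "twist": [0, 0, 0], "claw": 1}
  ]
}}

```text
time_s: 6.95
ee_pos: [0.5248, -0.3384, 0.0715]
tool_rot: [3.136, 0.005, 1.482]
wrist_force: [-0.4, -6.7, 6.1]
finger_gap: 0.0115
finger_force: 109.3
```

Call:
{"method": "drive_tool", "body": {
  "motion": [
    {"linear": [-0.01, -0.09, -0.02], "twist": [0.664, -0.058, 0], "claw": 1},
    {"linear": [-0.01, -0.1, 0], "twist": [0.664, -0.058, 0], "claw": 1},
    {"linear": [-0.01, -0.11, 0.03], "twist": [0.664, -0.058, 0], "claw": 1},
    {"linear": [-0.01, -0.11, 0.05], "twist": [0.664, -0.058, 0], "claw": 1},
    {"linear": [-0.01, -0.12, 0.05], "twist": [0.664, -0.058, 0], "claw": 1},
    {"linear": [0, 0, 0.3], "twist": [0, 0, 0], "claw": 1},
    {"linear": [0, 0, 0.5], "twist": [0, 0, 0], "claw": 1},
    {"linear": [0, 0, 0.7], "twist": [0, 0, 0], "claw": 1},
    {"linear": [0, 0, 0.7], "twist": [0, 0, 0], "claw": 1},
    {"linear": [0, 0, 0.7], "twist": [0, 0, 0], "claw": 1},
    {"linear": [0, 0, 0], "twist": [0, 0, 0], "claw": 1}
  ]
}}

```text
time_s: 8.05
ee_pos: [0.523, -0.3575, 0.1945]
tool_rot: [3.135, -0.343, 1.485]
wrist_force: [1.0, -0.7, -3.0]
finger_gap: 0.0112
finger_force: 108.5
```

```bash
python3 - <<'E'
from h import *
im,P=snap('wrist');s=ctrl.sense();print(s['ee_pos'],s['tool_rot'],s['wrist_force'])
cv2.imwrite('pics/w4.png',cv2.resize(im[20:260,200:420,::-1],None,fx=2.4,fy=2.4))
E
```

```text
[ 0.52210087 -0.35700821  0.19211103] [ 3.13750008 -0.34445545  1.48364689] [ 0.0093715  -0.59791872 -3.65914298]
```

View pics/w4.png

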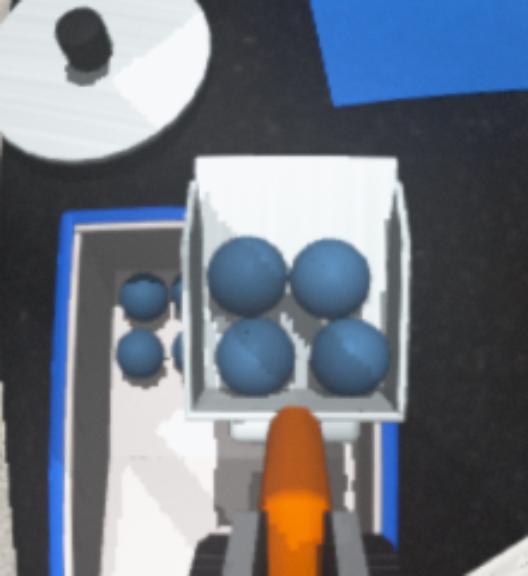

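```bash
python3 - <<'E'
from h import *
import h
h.TO=np.array([.4578,.0476])
p=None
for th in(-20,-10,0,10,20,30,40,45):
    q=tcp(0,0,th,.148);print(th,q.round(4),None if p is None else ((q-p)/.04).round(3));p=q
E
```

```text
-20 [ 0.4483 -0.0608  0.178 ] None
-10 [ 0.4489 -0.054   0.1964] [0.015 0.171 0.461]
0 [ 0.4498 -0.044   0.2134] [0.022 0.248 0.424]
10 [ 0.4509 -0.0313  0.2284] [0.028 0.318 0.375]
20 [ 0.4522 -0.0162  0.2409] [0.033 0.378 0.313]
30 [0.4537 0.0008 0.2506] [0.037 0.426 0.243]
40 [0.4553 0.0193 0.2572] [0.04  0.462 0.165]
45 [0.4562 0.0289 0.2593] [0.021 0.24  0.052]
```

Call:
{"method": "drive_tool", "body": {
  "motion": [
    {"linear": [-0.075, 0.3, 0], "twist": [0, 0, 0], "claw": 1},
    {"linear": [-0.15, 0.6, 0], "twist": [0, 0, 0], "claw": 1},
    {"linear": [-0.2, 0.8, 0], "twist": [0, 0, 0], "claw": 1},
    {"linear": [-0.225, 0.9, 0], "twist": [0, 0, 0], "claw": 1},
    {"linear": [-0.225, 0.9, 0], "twist": [0, 0, 0], "claw": 1},
    {"linear": [-0.225, 0.9, 0], "twist": [0, 0, 0], "claw": 1},
    {"linear": [-0.225, 0.9, 0], "twist": [0, 0, 0], "claw": 1},
    {"linear": [-0.2, 0.8, 0], "twist": [0, 0, 0], "claw": 1},
    {"linear": [-0.15, 0.6, 0], "twist": [0, 0, 0], "claw": 1},
    {"linear": [-0.1, 0.4, 0], "twist": [0, 0, 0], "claw": 1},
    {"linear": [-0.05, 0.2, 0], "twist": [0, 0, 0], "claw": 1},
    {"linear": [-0.025, 0.1, 0], "twist": [0, 0, 0], "claw": 1},
    {"linear": [0, 0, 0], "twist": [0, 0, 0], "claw": 1},
    {"linear": [0, 0, 0], "twist": [0, 0, 0], "claw": 1}
  ]
}}

```text
time_s: 9.5
ee_pos: [0.4476, -0.0619, 0.1899]
tool_rot: [3.14, -0.348, 1.481]
wrist_force: [-0.1, -0.4, -3.1]
finger_gap: 0.0112
finger_force: 108.5
```

```bash
python3 - <<'E'
from h import *
im,P=snap('wrist');s=ctrl.sense();print(s['ee_pos'],s['tool_rot'],s['wrist_force'])
cv2.imwrite('pics/w5.png',im[:,:,::-1])
E
```

```text
[ 0.44764847 -0.06196164  0.18990079] [ 3.14030255 -0.34757503  1.48113325] [-0.38734848  0.4308553  -1.93852617]
```

View pics/w5.png

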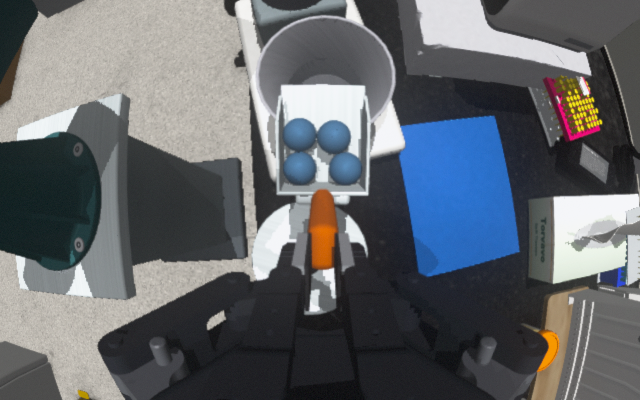

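Call:
{"method": "drive_tool", "body": {
  "motion": [
    {"linear": [0.008, 0.085, 0.18], "twist": [-0.83, 0.072, 0], "claw": 1},
    {"linear": [0.008, 0.085, 0.18], "twist": [-0.83, 0.072, 0], "claw": 1},
    {"linear": [0.011, 0.124, 0.16], "twist": [-0.83, 0.072, 0], "claw": 1},
    {"linear": [0.011, 0.124, 0.16], "twist": [-0.83, 0.072, 0], "claw": 1},
    {"linear": [0.014, 0.16, 0.18], "twist": [-0.83, 0.072, 0], "claw": 1},
    {"linear": [0.014, 0.16, 0.18], "twist": [-0.83, 0.072, 0], "claw": 1},
    {"linear": [0.016, 0.19, 0.156], "twist": [-0.83, 0.072, 0], "claw": 1},
    {"linear": [0.016, 0.19, 0.156], "twist": [-0.83, 0.072, 0], "claw": 1},
    {"linear": [0.018, 0.213, 0.12], "twist": [-0.83, 0.072, 0], "claw": 1},
    {"linear": [0.018, 0.213, 0.12], "twist": [-0.83, 0.072, 0], "claw": 1},
    {"linear": [0.02, 0.23, 0.08], "twist": [-0.83, 0.072, 0], "claw": 1},
    {"linear": [0.02, 0.23, 0.08], "twist": [-0.83, 0.072, 0], "claw": 1},
    {"linear": [0, 0, 0], "twist": [0, 0, 0], "claw": 1},
    {"linear": [0, 0, 0], "twist": [0, 0, 0], "claw": 1},
    {"linear": [0, 0, 0], "twist": [0, 0, 0], "claw": 1},
    {"linear": [0, 0, 0], "twist": [0, 0, 0], "claw": 1},
    {"linear": [0, 0, 0], "twist": [0, 0, 0], "claw": 1}
  ]
}}

```text
time_s: 11.25
ee_pos: [0.454, 0.0184, 0.2606]
tool_rot: [3.137, 0.698, 1.478]
wrist_force: [-0.1, 0.3, -2.0]
finger_gap: 0.0112
finger_force: 108.7
```

```bash
cat >> h.py <<'E'
def blobs(im,lo=(98,70,40),hi=(112,200,200)):
    hsv=cv2.cvtColor(im,cv2.COLOR_RGB2HSV);m=cv2.inRange(hsv,lo,hi);n,l,st,c=cv2.connectedComponentsWithStats(m)
    return [(c[i].round(0).tolist(),int(st[i,4])) for i in range(1,n) if st[i,4]>25]
E
python3 - <<'E'
from h import *
w=cv2.imread('pics/w5.png');print('hsv of ball',cv2.cvtColor(w,cv2.COLOR_BGR2HSV)[130,325])
im,P=snap('wrist','w6.png');s=ctrl.sense();print(s['ee_pos'],s['tool_rot'],s['wrist_force'],s['joint_positions'].round(2));print(blobs(im))
t,_=snap('top','t6.png');print(blobs(t))
E
```

```text
hsv of ball [104 120 161]
[0.45391289 0.018467   0.26049973] [3.13680977 0.69785616 1.4788308 ] [-0.3436426  -0.10966538 -1.05558019] [ 0.41  0.32  1.64 -0.6   1.56  0.63]
[([460.0, 67.0], 861), ([302.0, 16.0], 455), ([333.0, 25.0], 429), ([574.0, 169.0], 46), ([373.0, 196.0], 47), ([32.0, 264.0], 270), ([51.0, 247.0], 253), ([473.0, 257.0], 702), ([38.0, 288.0], 495), ([625.0, 304.0], 41)]
[([608.0, 57.0], 152), ([566.0, 114.0], 1743), ([332.0, 195.0], 4290), ([526.0, 261.0], 4343), ([412.0, 251.0], 34), ([279.0, 250.0], 28), ([423.0, 251.0], 41), ([412.0, 261.0], 38), ([422.0, 262.0], 42), ([470.0, 276.0], 26)]
```

Call:
{"method": "drive_tool", "body": {
  "motion": [
    {"linear": [0.01, -0.5, 0], "twist": [0.465, -0.04, 0], "claw": 1},
    {"linear": [0.01, -0.84, 0], "twist": [0.465, -0.04, 0], "claw": 1},
    {"linear": [0.01, -0.9, 0], "twist": [0.465, -0.04, 0], "claw": 1},
    {"linear": [0.01, -0.9, 0], "twist": [0.465, -0.04, 0], "claw": 1},
    {"linear": [0.01, -0.9, -0.1], "twist": [0.465, -0.04, 0], "claw": 1},
    {"linear": [0.01, -0.9, -0.2], "twist": [0.465, -0.04, 0], "claw": 1},
    {"linear": [0.01, -0.9, -0.2], "twist": [0.465, -0.04, 0], "claw": 1},
    {"linear": [0.01, -0.9, -0.2], "twist": [0.465, -0.04, 0], "claw": 1},
    {"linear": [0.01, -0.9, -0.2], "twist": [0.465, -0.04, 0], "claw": 1},
    {"linear": [0.01, -0.9, -0.2], "twist": [0.465, -0.04, 0], "claw": 1},
    {"linear": [0.01, -0.9, -0.2], "twist": [0, 0, 0], "claw": 1},
    {"linear": [0.01, -0.65, -0.2], "twist": [0, 0, 0], "claw": 1},
    {"linear": [0, 0, 0], "twist": [0, 0, 0], "claw": 1},
    {"linear": [0, 0, 0], "twist": [0, 0, 0], "claw": 1}
  ]
}}

```text
time_s: 12.75
ee_pos: [0.4577, -0.3845, 0.1996]
tool_rot: [3.141, 0.209, 1.48]
wrist_force: [0.0, 0.6, -1.7]
finger_gap: 0.0114
finger_force: 108.7
```

```bash
python3 - <<'E'
from h import *
im,P=snap('wrist','w7.png');s=ctrl.sense();print(s['ee_pos'],s['tool_rot'],s['wrist_force'],(tcp(.03,.03,12,.03)-s['ee_pos']).round(4))
print([(b,onz(P,*b[0],.019,True).round(3)) for b in blobs(im)])
t,P=snap('top','t7.png');print(blobs(t)); cv2.imwrite('pics/c7.png',np.hstack([cv2.resize(t[225:290,255:330,::-1],(400,347),interpolation=2),cv2.resize(t[205:290,395:500,::-1],(400,347),interpolation=2)]))
E
```

```text
[ 0.45809896 -0.38378668  0.19992095] [3.1407097  0.20916222 1.48147332] [ 0.15059454 -0.28001363 -1.79149529] [ 0.001  -0.0018 -0.0868]
[(([301.0, 0.0], 26), array([ 0.448, -0.225,  0.019])), (([369.0, 2.0], 110), array([ 0.52 , -0.233,  0.019])), (([438.0, 24.0], 35), array([ 0.596, -0.257,  0.019])), (([334.0, 25.0], 398), array([ 0.481, -0.257,  0.019])), (([432.0, 31.0], 36), array([ 0.589, -0.266,  0.019])), (([309.0, 27.0], 400), array([ 0.454, -0.256,  0.019])), (([274.0, 68.0], 123), array([ 0.411, -0.297,  0.019])), (([308.0, 54.0], 379), array([ 0.45 , -0.286,  0.019])), (([335.0, 52.0], 370), array([ 0.479, -0.287,  0.019])), (([433.0, 97.0], 114), array([ 0.589, -0.343,  0.019])), (([424.0, 169.0], 92), array([ 0.58 , -0.433,  0.019])), (([292.0, 221.0], 927), array([ 0.406, -0.494,  0.019])), (([366.0, 231.0], 2035), array([ 0.504, -0.519,  0.019])), (([546.0, 283.0], 2597), array([ 0.868, -0.692,  0.019])), (([323.0, 289.0], 949), array([ 0.436, -0.623,  0.019])), (([582.0, 320.0], 57), array([ 1.091, -0.887,  0.019])), (([568.0, 321.0], 113), array([ 1.025, -0.865,  0.019]))]
[([610.0, 57.0], 127), ([566.0, 114.0], 1736), ([347.0, 192.0], 1632), ([409.0, 241.0], 193), ([146.0, 235.0], 72), ([548.0, 269.0], 1918), ([279.0, 250.0], 58), ([412.0, 256.0], 73), ([423.0, 251.0], 43), ([297.0, 255.0], 51), ([278.0, 262.0], 59), ([423.0, 262.0], 50), ([292.0, 266.0], 50), ([496.0, 273.0], 353), ([457.0, 275.0], 116)]
```

View pics/c7.png

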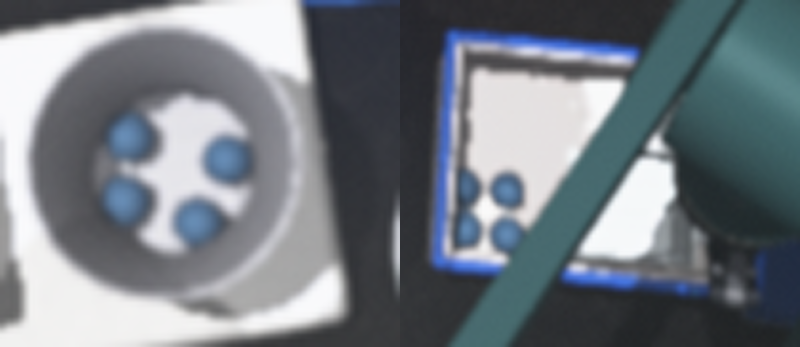

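Call:
{"method": "drive_tool", "body": {
  "motion": [
    {"linear": [0, 0, -0.8], "twist": [0, 0, 0], "claw": 1},
    {"linear": [0, -0.03, -0.8], "twist": [0, 0, 0], "claw": 1},
    {"linear": [0, 0, -0.6], "twist": [0, 0, 0], "claw": 1},
    {"linear": [0, 0, -0.3], "twist": [0, 0, 0], "claw": 1},
    {"linear": [0, 0, -0.2], "twist": [0, 0, 0], "claw": 1},
    {"linear": [0, 0, -0.06], "twist": [0, 0, 0], "claw": 1},
    {"linear": [0, 0, 0], "twist": [0, 0, 0], "claw": 1},
    {"linear": [0, 0, 0], "twist": [0, 0, 0], "claw": 1}
  ]
}}

```text
time_s: 13.65
ee_pos: [0.4596, -0.3862, 0.0908]
tool_rot: [3.138, 0.211, 1.482]
wrist_force: [-0.3, 0.4, -0.6]
finger_gap: 0.0116
finger_force: 108.7
```

Call:
{"method": "drive_tool", "body": {
  "motion": [
    {"linear": [0, 0.17, -0.14], "twist": [0.415, -0.036, 0], "claw": 1},
    {"linear": [0.005, 0.17, -0.1], "twist": [0.415, -0.036, 0], "claw": 1},
    {"linear": [0.01, 0.177, -0.09], "twist": [0.387, -0.034, 0], "claw": 1},
    {"linear": [0.015, 0.177, -0.09], "twist": [0.387, -0.034, 0], "claw": 1},
    {"linear": [0.015, 0.177, -0.09], "twist": [0.387, -0.034, 0], "claw": 1},
    {"linear": [0, 0, 0], "twist": [0, 0, 0], "claw": 1},
    {"linear": [0.017, 0.2, 0], "twist": [0, 0, 0], "claw": 1},
    {"linear": [0.017, 0.2, 0], "twist": [0, 0, 0], "claw": 1},
    {"linear": [0.01, 0.12, 0], "twist": [0, 0, 0], "claw": 1},
    {"linear": [0, 0, 0], "twist": [0, 0, 0], "claw": 1},
    {"linear": [0, 0, 0], "twist": [0, 0, 0], "claw": 1}
  ]
}}

```text
time_s: 14.75
ee_pos: [0.4645, -0.3329, 0.0715]
tool_rot: [3.135, 0.006, 1.483]
wrist_force: [-0.4, -6.6, 7.5]
finger_gap: 0.0115
finger_force: 109.9
```

Call:
{"method": "drive_tool", "body": {
  "motion": [
    {"linear": [-0.01, -0.09, -0.02], "twist": [0.664, -0.058, 0], "claw": 1},
    {"linear": [-0.01, -0.1, 0], "twist": [0.664, -0.058, 0], "claw": 1},
    {"linear": [-0.01, -0.11, 0.03], "twist": [0.664, -0.058, 0], "claw": 1},
    {"linear": [-0.01, -0.11, 0.05], "twist": [0.664, -0.058, 0], "claw": 1},
    {"linear": [-0.01, -0.12, 0.05], "twist": [0.664, -0.058, 0], "claw": 1},
    {"linear": [0, 0, 0.3], "twist": [0, 0, 0], "claw": 1},
    {"linear": [0, 0, 0.5], "twist": [0, 0, 0], "claw": 1},
    {"linear": [0, 0, 0.7], "twist": [0, 0, 0], "claw": 1},
    {"linear": [0, 0, 0.7], "twist": [0, 0, 0], "claw": 1},
    {"linear": [0, 0, 0.7], "twist": [0, 0, 0], "claw": 1},
    {"linear": [0, 0, 0], "twist": [0, 0, 0], "claw": 1},
    {"linear": [0, 0, 0], "twist": [0, 0, 0], "claw": 1}
  ]
}}

```text
time_s: 15.95
ee_pos: [0.4604, -0.3504, 0.1902]
tool_rot: [3.14, -0.347, 1.483]
wrist_force: [0.0, 1.0, -4.1]
finger_gap: 0.0115
finger_force: 108.5
```

```bash
python3 - <<'E'
from h import *
im,P=snap('wrist','w8.png');s=ctrl.sense();print(s['ee_pos'],s['tool_rot'],s['wrist_force'])
cv2.imwrite('pics/c8.png',cv2.resize(im[20:260,200:420,::-1],None,fx=2.,fy=2.))
print((np.array([.4483,-.0608,.19])-s['ee_pos'])/.04)
E
```

```text
[ 0.45990338 -0.34987013  0.18917563] [-3.14131944 -0.34840788  1.48227023] [ 0.66582707 -0.16651553 -3.4635065 ]
[-0.29008449  7.22675332  0.02060918]
```

View pics/c8.png

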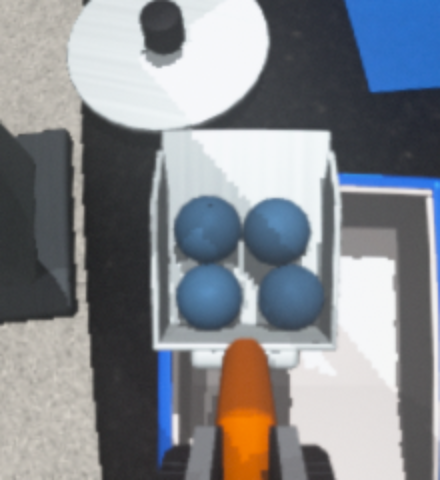

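Call:
{"method": "drive_tool", "body": {
  "motion": [
    {"linear": [-0.02, 0.3, 0], "twist": [0, 0, 0], "claw": 1},
    {"linear": [-0.03, 0.6, 0], "twist": [0, 0, 0], "claw": 1},
    {"linear": [-0.03, 0.8, 0], "twist": [0, 0, 0], "claw": 1},
    {"linear": [-0.04, 0.9, 0], "twist": [0, 0, 0], "claw": 1},
    {"linear": [-0.04, 0.9, 0], "twist": [0, 0, 0], "claw": 1},
    {"linear": [-0.04, 0.9, 0], "twist": [0, 0, 0], "claw": 1},
    {"linear": [-0.04, 0.9, 0], "twist": [0, 0, 0], "claw": 1},
    {"linear": [-0.03, 0.7, 0], "twist": [0, 0, 0], "claw": 1},
    {"linear": [-0.02, 0.55, 0], "twist": [0, 0, 0], "claw": 1},
    {"linear": [0, 0.37, 0], "twist": [0, 0, 0], "claw": 1},
    {"linear": [0, 0.2, 0], "twist": [0, 0, 0], "claw": 1},
    {"linear": [0, 0.1, 0], "twist": [0, 0, 0], "claw": 1},
    {"linear": [0, 0, 0], "twist": [0, 0, 0], "claw": 1},
    {"linear": [0, 0, 0], "twist": [0, 0, 0], "claw": 1}
  ]
}}

```text
time_s: 17.4
ee_pos: [0.4491, -0.0632, 0.1895]
tool_rot: [3.141, -0.348, 1.481]
wrist_force: [0.5, -0.2, -2.9]
finger_gap: 0.0115
finger_force: 108.5
```

Call:
{"method": "drive_tool", "body": {
  "motion": [
    {"linear": [0.008, 0.085, 0.18], "twist": [-0.83, 0.072, 0], "claw": 1},
    {"linear": [0.008, 0.085, 0.18], "twist": [-0.83, 0.072, 0], "claw": 1},
    {"linear": [0.011, 0.124, 0.16], "twist": [-0.83, 0.072, 0], "claw": 1},
    {"linear": [0.011, 0.124, 0.16], "twist": [-0.83, 0.072, 0], "claw": 1},
    {"linear": [0.014, 0.16, 0.18], "twist": [-0.83, 0.072, 0], "claw": 1},
    {"linear": [0.014, 0.16, 0.18], "twist": [-0.83, 0.072, 0], "claw": 1},
    {"linear": [0.016, 0.19, 0.156], "twist": [-0.83, 0.072, 0], "claw": 1},
    {"linear": [0.016, 0.19, 0.156], "twist": [-0.83, 0.072, 0], "claw": 1},
    {"linear": [0.018, 0.213, 0.12], "twist": [-0.83, 0.072, 0], "claw": 1},
    {"linear": [0.018, 0.213, 0.12], "twist": [-0.83, 0.072, 0], "claw": 1},
    {"linear": [0.02, 0.23, 0.08], "twist": [-0.83, 0.072, 0], "claw": 1},
    {"linear": [0.02, 0.23, 0.08], "twist": [-0.83, 0.072, 0], "claw": 1},
    {"linear": [0, 0, 0], "twist": [0, 0, 0], "claw": 1},
    {"linear": [0, 0, 0], "twist": [0, 0, 0], "claw": 1},
    {"linear": [0, 0, 0], "twist": [0, 0, 0], "claw": 1},
    {"linear": [0, 0, 0], "twist": [0, 0, 0], "claw": 1},
    {"linear": [0, 0, 0], "twist": [0, 0, 0], "claw": 1}
  ]
}}

```text
time_s: 19.1
ee_pos: [0.4557, 0.017, 0.2602]
tool_rot: [3.137, 0.698, 1.479]
wrist_force: [-0.2, 0.6, -1.4]
finger_gap: 0.0112
finger_force: 108.7
```

Call:
{"method": "drive_tool", "body": {
  "motion": [
    {"linear": [0.2, -0.5, 0], "twist": [0.664, -0.058, 0], "claw": 1},
    {"linear": [0.45, -0.5, 0], "twist": [0.664, -0.058, 0], "claw": 1},
    {"linear": [0.5, -0.4, 0], "twist": [0.664, -0.058, 0], "claw": 1},
    {"linear": [0.5, -0.3, 0], "twist": [0.664, -0.058, 0], "claw": 1},
    {"linear": [0.5, -0.3, -0.5], "twist": [0.664, -0.058, 0], "claw": 1},
    {"linear": [0.5, -0.2, -0.5], "twist": [0.664, -0.058, 0], "claw": 1},
    {"linear": [0.5, -0.2, -0.5], "twist": [0.664, -0.058, 0], "claw": 1},
    {"linear": [0.5, -0.15, -0.5], "twist": [0.664, -0.058, 0], "claw": 1},
    {"linear": [0.45, -0.05, -0.5], "twist": [0.664, -0.058, 0], "claw": 1},
    {"linear": [0.35, -0.02, -0.5], "twist": [0.664, -0.058, 0], "claw": 1},
    {"linear": [0, 0, 0], "twist": [0, 0, 0], "claw": 1},
    {"linear": [0, 0, 0], "twist": [0, 0, 0], "claw": 1}
  ]
}}

```text
time_s: 20.3
ee_pos: [0.6326, -0.0881, 0.1396]
tool_rot: [3.141, 0.002, 1.48]
wrist_force: [0.1, 1.1, -0.8]
finger_gap: 0.0112
finger_force: 108.7
```

```bash
python3 - <<'E'
from h import *
s=ctrl.sense();print(s['ee_pos'],s['tool_rot'],s['wrist_force'])
t,P=snap('top','t9.png'); cv2.imwrite('pics/c9.png',np.hstack([cv2.resize(t[225:290,255:330,::-1],(400,347),interpolation=2),cv2.resize(t[150:300,290:500,::-1],(400,286),interpolation=2)[:,:] if 0 else cv2.resize(t[150:300,320:500,::-1],(400,347),interpolation=2)]))
E
```

```text
[ 0.6326166  -0.08811288  0.13957975] [3.14138331e+00 1.69828281e-03 1.47986002e+00] [ 0.07515516  1.13992038 -0.81571274]
```

View pics/c9.png

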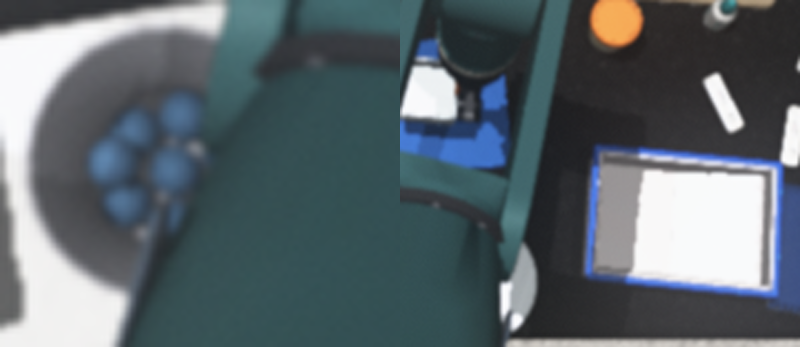

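Call:
{"method": "drive_tool", "body": {
  "motion": [
    {"linear": [0.03, 0, -0.8], "twist": [0, 0, 0], "claw": 1},
    {"linear": [0, 0, -0.6], "twist": [0, 0, 0], "claw": 1},
    {"linear": [0, 0, -0.3], "twist": [0, 0, 0], "claw": 1},
    {"linear": [0, 0, -0.06], "twist": [0, 0, 0], "claw": 1},
    {"linear": [0, 0, -0.02], "twist": [0, 0, 0], "claw": 1},
    {"linear": [0, 0, 0], "twist": [0, 0, 0], "claw": 1},
    {"linear": [0, 0, 0], "twist": [0, 0, 0], "claw": 1}
  ]
}}

```text
time_s: 21.05
ee_pos: [0.6359, -0.0872, 0.0699]
tool_rot: [3.137, 0.001, 1.482]
wrist_force: [-0.8, 0.5, -0.3]
finger_gap: 0.011
finger_force: 108.7
```

Call:
{"method": "drive_tool", "body": {
  "motion": [
    {"linear": [0, 0, -0.04], "twist": [0, 0, 0], "claw": 1},
    {"linear": [0, 0, 0], "twist": [0, 0, 0], "claw": 1},
    {"linear": [0, 0, 0], "twist": [0, 0, 0], "claw": 0.5},
    {"linear": [0, 0, 0], "twist": [0, 0, 0], "claw": 0},
    {"linear": [0, 0, 0], "twist": [0, 0, 0], "claw": 0},
    {"linear": [0, 0, 0], "twist": [0, 0, 0], "claw": 0},
    {"linear": [0, 0, 0], "twist": [0, 0, 0], "claw": 0},
    {"linear": [0, 0, 0], "twist": [0, 0, 0], "claw": 0},
    {"linear": [0, 0, 0.5], "twist": [0, 0, 0], "claw": 0},
    {"linear": [0, 0, 1], "twist": [0, 0, 0], "claw": 0},
    {"linear": [0, 0, 1], "twist": [0, 0, 0], "claw": 0},
    {"linear": [0, 0, 1], "twist": [0, 0, 0], "claw": 0},
    {"linear": [0, 0, 0.5], "twist": [0, 0, 0], "claw": 0}
  ]
}}

```text
time_s: 22.35
ee_pos: [0.6367, -0.0874, 0.2312]
tool_rot: [3.134, 0.001, 1.482]
wrist_force: [0.7, 0.3, -0.6]
finger_gap: 0.0856
finger_force: 0.0
```

Call:
{"method": "drive_tool", "body": {
  "motion": [
    {"linear": [-0.6, -0.05, 0], "twist": [0, 0, 0], "claw": 0},
    {"linear": [-0.9, -0.07, 0], "twist": [0, 0, 0], "claw": 0},
    {"linear": [-0.9, -0.07, 0], "twist": [0, 0, 0], "claw": 0},
    {"linear": [-0.9, -0.07, 0], "twist": [0, 0, 0], "claw": 0},
    {"linear": [-0.9, -0.07, 0], "twist": [0, 0, 0], "claw": 0},
    {"linear": [-0.6, -0.07, 0], "twist": [0, 0, 0], "claw": 0},
    {"linear": [-0.35, -0.05, 0], "twist": [0, 0, 0], "claw": 0},
    {"linear": [0, 0, 0], "twist": [0, 0, 0], "claw": 0},
    {"linear": [0, 0, 0], "twist": [0, 0, 0], "claw": 0}
  ]
}}

```text
time_s: 23.25
ee_pos: [0.4302, -0.1053, 0.2273]
tool_rot: [3.138, 0.001, 1.481]
wrist_force: [0.5, 0.4, -0.5]
finger_gap: 0.0853
finger_force: 0.0
```

```bash
python3 - <<'E'
from h import *
im,P=snap('wrist','w10.png');s=ctrl.sense();print(s['ee_pos'],s['tool_rot'])
t,_=snap('top','t10.png')
E
```

```text
[ 0.43047033 -0.10531033  0.22724587] [3.13793044e+00 7.98312239e-04 1.48172730e+00]
```

View pics/w10.png

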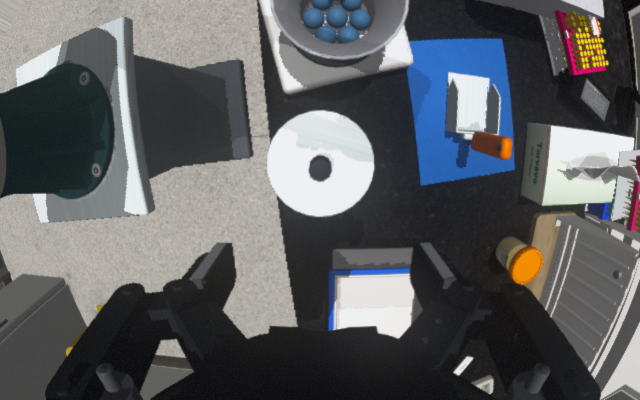

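```bash
python3 - <<'E'
from h import *
P=ctrl.camera_params('wrist');im=cv2.imread('pics/w10.png')
g=cv2.cvtColor(im,cv2.COLOR_BGR2HSV);m=((g[:,:,1]<50)&(g[:,:,2]>140)).astype(np.uint8)
n,l,st,c=cv2.connectedComponentsWithStats(m)
i=l[150,300];pts=np.argwhere(l==i)[:,::-1];print(st[i])
W=np.array([onz(P,u,v,.020,True)[:2] for u,v in cv2.convexHull(pts.astype(np.int32))[:,0]],np.float32)
(x,y),r=cv2.minEnclosingCircle(W);print('lid',x,y,r);print(cv2.fitEllipse(W))
ks=np.argwhere((g[150:190,300:345,2]<80))[:,::-1]+[300,150];print('knob',ks.mean(0),onz(P,*ks.mean(0),.045,True))
# dial/bowl from top image
t=cv2.imread('pics/t10.png');T=ctrl.camera_params('top');h=cv2.cvtColor(t,cv2.COLOR_BGR2HSV)
for nm,lo,hi in(('red',(0,120,120),(8,255,255)),('red2',(172,120,120),(180,255,255)),('yel',(20,80,120),(35,255,255))):
    mm=cv2.inRange(h,lo,hi);
    ys,xs=np.nonzero(mm[235:300,200:255])
    if len(xs):
        print(nm,len(xs),xs.mean()+200,ys.mean()+235,[onz(T,xs.mean()+200,ys.mean()+235,z).round(4)[:2] for z in(.09,.125)])
    if nm=='yel':print(sorted(zip(xs+200,ys+235)))
E
```

```text
[    0     0   374   338 55533]
lid 0.04354466125369072 -0.049481432884931564 0.4562525153160095
((-0.00938427448272705, -0.04294130951166153), (0.7083559632301331, 1.0281873941421509), 70.82801818847656)
knob [320.00576369 168.02305476] [ 0.42698239 -0.10380006  0.045     ]
red 13 212.84615384615384 264.38461538461536 [array([0.4392, 0.2604]), array([0.4374, 0.2528])]
red2 1 214.0 263.0 [array([0.4427, 0.2576]), array([0.4408, 0.25  ])]
yel 13 227.53846153846155 275.15384615384613 [array([0.4121, 0.2219]), array([0.411 , 0.2153])]
[(np.int64(226), np.int64(272)), (np.int64(226), np.int64(273)), (np.int64(226), np.int64(274)), (np.int64(227), np.int64(275)), (np.int64(227), np.int64(276)), (np.int64(227), np.int64(277)), (np.int64(228), np.int64(274)), (np.int64(228), np.int64(275)), (np.int64(228), np.int64(276)), (np.int64(228), np.int64(277)), (np.int64(229), np.int64(275)), (np.int64(229), np.int64(276)), (np.int64(229), np.int64(277))]
```

Call:
{"method": "drive_tool", "body": {
  "motion": [
    {"linear": [-0.06, 0, -0.9], "twist": [0, 0, 0], "claw": 0},
    {"linear": [0, 0, -0.95], "twist": [0, 0, 0], "claw": 0},
    {"linear": [0, 0, -0.95], "twist": [0, 0, 0], "claw": 0},
    {"linear": [0, 0, -0.95], "twist": [0, 0, 0], "claw": 0},
    {"linear": [0, 0, -0.9], "twist": [0, 0, 0], "claw": 0},
    {"linear": [0, 0, -0.35], "twist": [0, 0, 0], "claw": 0},
    {"linear": [0, 0, 0], "twist": [0, 0, 0], "claw": 1},
    {"linear": [0, 0, 0], "twist": [0, 0, 0], "claw": 1},
    {"linear": [0, 0, 0], "twist": [0, 0, 0], "claw": 1},
    {"linear": [0, 0, 0], "twist": [0, 0, 0], "claw": 1},
    {"linear": [0, 0, 0], "twist": [0, 0, 0], "claw": 1},
    {"linear": [0, 0, 0], "twist": [0, 0, 0], "claw": 1},
    {"linear": [0, 0, 0], "twist": [0, 0, 0], "claw": 1}
  ],
  "newtons": 60
}}

```text
time_s: 24.65
ee_pos: [0.4267, -0.1051, 0.0273]
tool_rot: [3.139, 0.001, 1.482]
wrist_force: [-0.6, -0.4, -0.5]
finger_gap: -0.0001
finger_force: 0.0
```

```bash
python3 - <<'E'
from h import *
im,P=snap('wrist','w11.png');t,T=snap('top','t11.png')
cv2.imwrite('pics/c11.png',np.hstack([cv2.resize(im[60:340,170:470,::-1],(400,373)),cv2.resize(t[160:300,260:400,::-1],(373,373),interpolation=2)]))
E
```

```text
(no output)
```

View pics/c11.png

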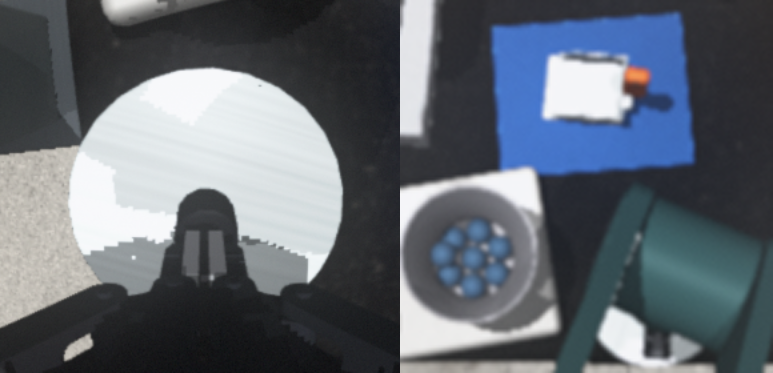

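```bash
python3 - <<'E'
from h import *
P=ctrl.camera_params('wrist');print(ctrl.sense()['ee_pos'])
im=cv2.imread('pics/w11.png');g=cv2.cvtColor(im,cv2.COLOR_BGR2HSV)
m=((g[:,:,1]<60)&(g[:,:,2]>120)).astype(np.uint8)
def circ(W):
    A=np.c_[2*W,np.ones(len(W))];s=np.linalg.lstsq(A,(W**2).sum(1),rcond=None)[0];return s[:2],np.sqrt(s[2]+s[:2]@s[:2])
# radial scan from disc centre for outer edge, upper half
E=[]
for a in np.radians(range(-160,-19,10)):
    for r in range(40,140):
        u,v=324+r*np.cos(a),205+r*np.sin(a)
        if not m[int(v):int(v)+3,int(u)].any() and r>60: E.append((u,v));break
W=np.array([onz(P,u,v,.02,True)[:2] for u,v in E]);c,r=circ(W);print('lid disc',c,r,np.abs(np.hypot(*(W-c).T)-r).max())
# knob top of dark column
col=g[170:290,318:332,2].mean(1).round(0);print(col.tolist())
print(onz(P,324.5,202,.052,True),onz(P,324.5,202,.02,True))
# earlier picture w10
E
```

```text
[ 0.42654016 -0.10501721  0.02709016]
lid disc [ 0.42581147 -0.10645811] 0.0726146167442246 0.0025218487596733313
[236.0, 234.0, 233.0, 232.0, 233.0, 235.0, 236.0, 237.0, 237.0, 236.0, 236.0, 235.0, 235.0, 236.0, 236.0, 235.0, 235.0, 233.0, 232.0, 232.0, 231.0, 230.0, 229.0, 229.0, 229.0, 229.0, 230.0, 231.0, 231.0, 231.0, 221.0, 180.0, 94.0, 67.0, 65.0, 64.0, 64.0, 64.0, 64.0, 64.0, 63.0, 63.0, 64.0, 63.0, 62.0, 62.0, 62.0, 66.0, 73.0, 74.0, 72.0, 69.0, 67.0, 66.0, 66.0, 65.0, 64.0, 61.0, 58.0, 57.0, 56.0, 56.0, 60.0, 74.0, 84.0, 83.0, 82.0, 82.0, 82.0, 81.0, 81.0, 79.0, 79.0, 80.0, 79.0, 79.0, 78.0, 78.0, 77.0, 78.0, 77.0, 76.0, 75.0, 73.0, 72.0, 73.0, 72.0, 72.0, 70.0, 72.0, 71.0, 71.0, 69.0, 68.0, 67.0, 69.0, 79.0, 90.0, 90.0, 87.0, 70.0, 54.0, 48.0, 45.0, 44.0, 41.0, 38.0, 37.0, 36.0, 36.0, 36.0, 36.0, 36.0, 34.0, 34.0, 34.0, 32.0, 33.0, 32.0, 32.0]
[ 0.42855164 -0.08289791  0.052     ] [ 0.42793042 -0.09271436  0.02      ]
```

```bash
python3 - <<'E'
from h import *
P=ctrl.camera_params('wrist');s=ctrl.sense();print(s['ee_pos'],s['tool_rot'],s['finger_gap'],s['finger_force'],s['joint_positions'].round(3))
def pf(p):
    T=np.linalg.inv(np.array(P['world_from_camera']));q=T[:3,:3]@np.array(p)+T[:3,3];th=np.arccos(q[2]/np.linalg.norm(q));k=th/np.hypot(q[0],q[1]);return (P['cx']+P['fx']*q[0]*k).round(1),(P['cy']+P['fx']*q[1]*k).round(1)
t=s['ee_pos']
print('cam',np.array(P['world_from_camera'])[:3,3]);print('tcp',pf(t),'grasp',pf(t+[0,0,.019]),'up40',pf(t+[0,0,.04]))
for z in(.02,.052):
  for dy in(.014,0,-.014):print('knob',z,dy,pf([.426,-.1065+dy,z]))
im=cv2.imread('pics/w11.png')
for v in range(196,300,4):print(v,im[v,296:356:4].mean(1).astype(int).tolist())
E
```

```text
[ 0.42654016 -0.10501721  0.02709016] [3.13928511e+00 7.08385156e-04 1.48180220e+00] -0.00035573997420052964 0.0 [-0.399  0.374  2.027  0.     0.738 -0.31 ]
cam [ 0.43161306 -0.03452206  0.20969718]
tcp (np.float64(324.1), np.float64(224.0)) grasp (np.float64(324.3), np.float64(235.9)) up40 (np.float64(324.6), np.float64(252.2))
knob 0.02 0.014 (np.float64(321.5), np.float64(201.9))
knob 0.02 0 (np.float64(323.4), np.float64(222.3))
knob 0.02 -0.014 (np.float64(325.3), np.float64(241.7))
knob 0.052 0.014 (np.float64(321.4), np.float64(219.3))
knob 0.052 0 (np.float64(323.6), np.float64(242.6))
knob 0.052 -0.014 (np.float64(325.8), np.float64(264.5))
196 [225, 226, 227, 228, 229, 229, 228, 226, 226, 225, 224, 223, 224, 225, 225]
200 [228, 228, 227, 225, 226, 225, 209, 209, 224, 226, 226, 224, 223, 221, 220]
204 [225, 227, 228, 228, 180, 71, 64, 62, 63, 65, 172, 225, 226, 224, 223]
208 [221, 222, 222, 133, 63, 64, 63, 61, 61, 60, 60, 125, 222, 222, 223]
212 [223, 223, 183, 63, 60, 62, 60, 61, 61, 60, 59, 57, 201, 223, 222]
216 [224, 225, 93, 62, 60, 58, 60, 57, 58, 58, 59, 58, 77, 225,
[... 657 characters left out ...]
0, 101, 101, 47, 46, 97, 99, 98, 50, 43, 43, 66]
260 [50, 45, 47, 77, 98, 98, 46, 44, 98, 98, 98, 50, 42, 41, 44]
264 [44, 45, 47, 74, 100, 98, 44, 41, 96, 85, 82, 47, 40, 37, 41]
268 [46, 45, 46, 43, 48, 82, 50, 60, 171, 55, 39, 41, 43, 38, 42]
272 [50, 48, 47, 40, 36, 45, 40, 37, 66, 40, 39, 42, 41, 44, 42]
276 [40, 42, 39, 38, 37, 37, 37, 34, 40, 36, 36, 32, 49, 43, 40]
280 [37, 36, 36, 38, 35, 36, 32, 37, 36, 32, 32, 32, 34, 37, 36]
284 [36, 34, 36, 34, 32, 31, 35, 30, 32, 29, 33, 32, 32, 36, 33]
288 [38, 33, 33, 33, 28, 30, 35, 29, 30, 26, 28, 28, 28, 30, 31]
292 [33, 29, 32, 31, 30, 32, 31, 33, 29, 27, 28, 29, 28, 28, 27]
296 [32, 27, 33, 28, 31, 28, 30, 29, 26, 22, 26, 29, 24, 25, 29]
```

Call:
{"method": "drive_tool", "body": {
  "motion": [
    {"linear": [0, 0, 0], "twist": [0, 0, 0], "claw": 0},
    {"linear": [0, 0, 0], "twist": [0, 0, 0], "claw": 0},
    {"linear": [0, 0, 0], "twist": [0, 0, 0], "claw": 0},
    {"linear": [0, 0, 0], "twist": [0, 0, 0], "claw": 0},
    {"linear": [0, 0, 0], "twist": [0, 0, 0], "claw": 0},
    {"linear": [0, 0, 0], "twist": [0, 0, 0], "claw": 0},
    {"linear": [0, 0, -0.1], "twist": [0, 0, 0], "claw": 0},
    {"linear": [0, 0, -0.08], "twist": [0, 0, 0], "claw": 0},
    {"linear": [0, 0, 0], "twist": [0, 0, 0], "claw": 0},
    {"linear": [0, 0, 0], "twist": [0, 0, 0], "claw": 0.5},
    {"linear": [0, 0, 0], "twist": [0, 0, 0], "claw": 0.5},
    {"linear": [0, 0, 0], "twist": [0, 0, 0], "claw": 0.5},
    {"linear": [0, 0, 0], "twist": [0, 0, 0], "claw": 0.5}
  ],
  "newtons": 60
}}

```text
time_s: 26.05
ee_pos: [0.4266, -0.105, 0.0198]
tool_rot: [3.139, 0.001, 1.482]
wrist_force: [0.3, 0.3, 0.9]
finger_gap: 0.043
finger_force: 0.0
```

Call:
{"method": "drive_tool", "body": {
  "motion": [
    {"linear": [0, 0, 0], "twist": [0, 0, 0], "claw": 1},
    {"linear": [0, 0, 0], "twist": [0, 0, 0], "claw": 1},
    {"linear": [0, 0, 0], "twist": [0, 0, 0], "claw": 1},
    {"linear": [0, 0, 0], "twist": [0, 0, 0], "claw": 1},
    {"linear": [0, 0, 0], "twist": [0, 0, 0], "claw": 1}
  ]
}}

```text
time_s: 26.55
ee_pos: [0.4265, -0.105, 0.0198]
tool_rot: [3.14, 0.001, 1.482]
wrist_force: [0.1, -1.1, -0.4]
finger_gap: 0.0
finger_force: 0.0
```

```bash
python3 - <<'E'
from h import *
im,P=snap('wrist','w12.png');im=im[:,:,::-1].copy()
for v in range(196,272,4):print(v,im[v,288:364:4].mean(1).astype(int).tolist())
w2=cv2.imread('pics/w2.png');print('w2')
for v in range(224,292,6):print(v,w2[v,284:364:4].mean(1).astype(int).tolist())
E
```

```text
196 [227, 228, 229, 230, 228, 227, 226, 227, 227, 225, 225, 226, 227, 228, 227, 227, 228, 229, 227]
200 [228, 226, 226, 226, 227, 228, 229, 229, 228, 227, 227, 225, 225, 223, 224, 224, 224, 224, 224]
204 [228, 228, 227, 227, 226, 227, 227, 226, 197, 198, 224, 227, 226, 225, 224, 222, 221, 221, 222]
208 [224, 225, 226, 226, 227, 227, 160, 64, 65, 62, 61, 61, 148, 224, 226, 225, 223, 222, 221]
212 [223, 223, 221, 222, 223, 142, 60, 60, 60, 61, 60, 58, 60, 67, 222, 223, 223, 223, 224]
216 [225, 224, 224, 223, 178, 60, 61, 58, 60, 59, 59, 58, 59, 59, 122, 224, 223, 221, 221]
220 [224, 225, 225, 226, 83, 61, 60, 59, 60, 56, 58, 58, 57, 57, 55, 223, 225, 225, 224]
224 [223, 223, 223, 223, 60, 61, 58, 64, 69, 66, 71, 71, 59, 57, 56, 211, 221, 223, 225]
228 [249, 248, 242, 236, 56, 59, 63, 62, 60, 62, 58, 57, 62, 61, 53, 162, 219, 219, 218]
232 [248, 249, 249, 210, 57, 60, 63, 64, 51, 52, 63, 61, 63, 59, 59, 105, 222, 222, 222]
236 [249, 249, 246, 127, 61, 69, 105, 105, 63, 53, 103, 103, 89, 59, 56, 64, 220, 222, 222]
240 [249, 243, 228, 88, 54, 78, 104, 102, 61, 53, 104, 104, 98, 49, 49, 59
[... 983 characters left out ...]
 47, 43, 49]
248 [40, 44, 41, 97, 99, 98, 39, 93, 107, 113, 115, 112, 90, 36, 89, 99, 97, 45, 41, 39]
254 [40, 39, 46, 98, 98, 91, 36, 55, 59, 62, 105, 65, 61, 31, 64, 96, 97, 70, 36, 34]
260 [36, 33, 73, 87, 90, 83, 33, 51, 57, 59, 59, 54, 54, 29, 41, 97, 96, 87, 32, 32]
266 [33, 31, 36, 113, 150, 75, 29, 46, 53, 56, 54, 53, 54, 30, 48, 131, 70, 46, 35, 32]
272 [39, 42, 29, 28, 30, 54, 28, 45, 49, 49, 49, 46, 46, 30, 31, 53, 34, 30, 40, 40]
278 [29, 30, 31, 23, 30, 24, 30, 44, 49, 46, 49, 47, 46, 24, 28, 29, 27, 29, 35, 35]
284 [28, 24, 25, 26, 25, 25, 24, 47, 47, 47, 47, 48, 42, 24, 20, 27, 24, 29, 28, 26]
290 [28, 24, 29, 26, 27, 25, 27, 44, 44, 46, 43, 43, 72, 26, 24, 24, 26, 23, 25, 27]
```

Call:
{"method": "drive_tool", "body": {
  "motion": [
    {"linear": [0, 0, 0.5], "twist": [0, 0, 0], "claw": 1},
    {"linear": [0, 0, 1], "twist": [0, 0, 0], "claw": 1},
    {"linear": [0, 0, 1], "twist": [0, 0, 0], "claw": 1},
    {"linear": [0, 0, 0], "twist": [0, 0, 0], "claw": 1},
    {"linear": [0, 0, 0], "twist": [0, 0, 0], "claw": 1}
  ]
}}

```text
time_s: 27.1
ee_pos: [0.4273, -0.1053, 0.1206]
tool_rot: [3.137, 0.001, 1.482]
wrist_force: [0.3, -0.3, -1.2]
finger_gap: -0.0002
finger_force: 0.0
```

```bash
python3 - <<'E'
from h import *
im,P=snap('wrist','w13.png');s=ctrl.sense();print(s['ee_pos'],s['finger_gap'],s['wrist_force'])
hsv=cv2.cvtColor(im,cv2.COLOR_RGB2HSV)
m=((hsv[:,:,1]<60)&(hsv[:,:,2]>120)).astype(np.uint8)
def circ(W):
    A=np.c_[2*W,np.ones(len(W))];q=np.linalg.lstsq(A,(W**2).sum(1),rcond=None)[0];return q[:2],np.sqrt(q[2]+q[:2]@q[:2])
def edge(u0,v0,r0,r1,z,angs):
    E=[]
    for a in np.radians(angs):
        for r in range(r0,r1):
            u,v=u0+r*np.cos(a),v0+r*np.sin(a)
            if not m[int(v)-1:int(v)+2,int(u)-1:int(u)+2].any(): E.append((u,v));break
    return np.array([onz(P,u,v,z,True)[:2] for u,v in E])
g=im.mean(2)
for v in range(150,250,5):print(v,g[v,280:372:4].astype(int).tolist())
W=edge(322,185,35,130,.02,range(-170,-9,10))
for z in (0.02,): c,r=circ(W);print(c,r,np.abs(np.hypot(*(W-c).T)-r).round(4))
E
```

```text
[ 0.42616764 -0.10484019  0.11956921] -7.914992053558084e-06 [-0.77401165  0.25542385 -0.73135909]
150 [222, 227, 227, 227, 226, 226, 227, 227, 223, 222, 223, 227, 227, 227, 226, 228, 226, 225, 225, 227, 228, 228, 226]
155 [243, 236, 222, 221, 221, 224, 227, 227, 227, 226, 228, 227, 224, 221, 219, 224, 224, 224, 224, 226, 225, 222, 221]
160 [243, 243, 240, 221, 221, 219, 219, 220, 222, 224, 226, 226, 226, 224, 223, 224, 224, 219, 216, 219, 221, 221, 221]
165 [243, 243, 240, 221, 222, 224, 223, 222, 220, 220, 220, 219, 222, 222, 223, 224, 223, 221, 220, 220, 221, 216, 213]
170 [243, 243, 243, 225, 223, 224, 224, 222, 222, 223, 219, 220, 221, 220, 218, 217, 218, 221, 220, 221, 219, 218, 218]
175 [243, 243, 243, 244, 244, 243, 243, 243, 154, 65, 66, 63, 63, 98, 219, 220, 219, 217, 216, 215, 214, 219, 218]
180 [244, 244, 244, 243, 244, 243, 244, 221, 66, 68, 72, 73, 73, 62, 156, 220, 218, 216, 217, 218, 218, 217, 215]
185 [244, 243, 244, 243, 244, 244, 244, 110, 70, 69, 70, 70, 70, 71, 69, 216, 218, 219, 221, 218, 216, 214, 215]
190 [244, 244, 244, 244, 244, 244, 244, 87, 73, 76, 75, 73,
[... 783 characters left out ...]
, 163, 147, 150, 150, 146, 145, 143, 157, 242, 240, 239, 178, 240, 241, 240, 240, 240, 238]
230 [151, 149, 145, 145, 147, 146, 146, 144, 145, 142, 144, 146, 148, 155, 142, 139, 139, 139, 142, 153, 237, 237, 237]
235 [145, 145, 147, 149, 150, 149, 146, 135, 99, 99, 59, 51, 97, 98, 111, 141, 141, 142, 140, 138, 137, 132, 102]
240 [54, 103, 144, 142, 143, 143, 142, 126, 95, 97, 58, 51, 97, 97, 101, 137, 136, 137, 136, 135, 111, 50, 46]
245 [50, 51, 49, 83, 81, 49, 52, 80, 96, 95, 52, 48, 95, 97, 93, 50, 50, 56, 77, 44, 43, 42, 45]
[ 0.41519436 -0.12420458] 0.09044575297943562 [0.0171 0.0121 0.0005 0.0101 0.0071 0.0044 0.0022 0.0006 0.0021 0.003
 0.0035 0.0036 0.0032 0.0023 0.0011 0.0015 0.0034]
```

Call:
{"method": "drive_tool", "body": {
  "motion": [
    {"linear": [0, 0, 0], "twist": [0, 0, 0], "claw": 0},
    {"linear": [0, 0, 0], "twist": [0, 0, 0], "claw": 0},
    {"linear": [0, 0, 0], "twist": [0, 0, 0], "claw": 0},
    {"linear": [0, 0, 0], "twist": [0, 0, 0], "claw": 0},
    {"linear": [0, 0, 0], "twist": [0, 0, 0], "claw": 0},
    {"linear": [0, 0, -0.9], "twist": [0, 0, 0], "claw": 0},
    {"linear": [0, 0, -0.9], "twist": [0, 0, 0], "claw": 0},
    {"linear": [0, 0, -0.6], "twist": [0, 0, 0], "claw": 0},
    {"linear": [0, 0, -0.2], "twist": [0, 0, 0], "claw": 0},
    {"linear": [0, 0, -0.1], "twist": [0, 0, 0], "claw": 0},
    {"linear": [0, 0, 0], "twist": [0, 0, 0], "claw": 0}
  ]
}}

```text
time_s: 28.25
ee_pos: [0.4269, -0.1052, 0.012]
tool_rot: [3.139, 0.001, 1.482]
wrist_force: [-0.7, 0.1, 0.1]
finger_gap: 0.0854
finger_force: 0.0
```

Call:
{"method": "drive_tool", "body": {
  "motion": [
    {"linear": [0, 0, 0], "twist": [0, 0, 0], "claw": 0.6},
    {"linear": [0, 0, 0], "twist": [0, 0, 0], "claw": 0.7},
    {"linear": [0, 0, 0], "twist": [0, 0, 0], "claw": 0.8},
    {"linear": [0, 0, 0], "twist": [0, 0, 0], "claw": 0.9},
    {"linear": [0, 0, 0], "twist": [0, 0, 0], "claw": 0.9},
    {"linear": [0, 0, 0], "twist": [0, 0, 0], "claw": 0.9}
  ],
  "newtons": 40
}}

```text
time_s: 28.85
ee_pos: [0.4271, -0.1054, 0.0126]
tool_rot: [3.138, 0.001, 1.482]
wrist_force: [-1.5, -0.1, 11.3]
finger_gap: 0.0088
finger_force: 5.4
```

```bash
python3 - <<'E'
from h import *
from scipy.spatial.transform import Rotation as R
P=ctrl.camera_params('wrist');s=ctrl.sense();print(ctrl.pinch_z,s['ee_pos'])
T=np.array(P['world_from_camera']);off=T[:3,3]-s['ee_pos']
def at(p,z,u,v):
    Q=dict(P);M=T.copy();M[:3,3]=np.array(p)+off;Q['world_from_camera']=M;return onz(Q,u,v,z,True).round(4)
p13=[.4262,-.1048,.1196]
print('knob front bottom',at(p13,.02,323,173.5),'top back',at(p13,.052,323,207.5),'left/right mid',at(p13,.052,308.5,192),at(p13,.052,338,192))
print('strip end at tip height',at(p13,.1196,322,234),at(p13,.1226,322,234))
p10=[.4305,-.1053,.2272]
im=cv2.imread('pics/w10.png').mean(2)
c=im[140:200,321];print('w10 col',[(140+i,int(x)) for i,x in enumerate(c) if i%2==0])
r=im[168,295:350:2].astype(int);print(r.tolist())
print('w10 disc top/bot',at(p10,.02,321,110.5),at(p10,.02,321,216.5),'l/r',at(p10,.02,267,163),at(p10,.02,375,163))
E
```

```text
0.0187 [ 0.42706984 -0.10540881  0.01260208]
knob front bottom [ 0.4269 -0.0932  0.02  ] top back [ 0.4248 -0.1159  0.052 ] left/right mid [ 0.4139 -0.1012  0.052 ] [ 0.4385 -0.1034  0.052 ]
strip end at tip height [ 0.4242 -0.1115  0.1196] [ 0.4244 -0.1102  0.1226]
w10 col [(140, 221), (142, 232), (144, 225), (146, 225), (148, 237), (150, 241), (152, 237), (154, 196), (156, 74), (158, 61), (160, 74), (162, 76), (164, 74), (166, 75), (168, 74), (170, 72), (172, 72), (174, 70), (176, 69), (178, 70), (180, 98), (182, 230), (184, 240), (186, 241), (188, 241), (190, 241), (192, 241), (194, 240), (196, 239), (198, 241)]
[241, 240, 241, 241, 241, 240, 238, 121, 75, 73, 73, 76, 73, 74, 73, 69, 70, 68, 144, 238, 241, 241, 241, 241, 240, 240, 240, 240]
w10 disc top/bot [ 0.4343 -0.0359  0.02  ] [ 0.4217 -0.1743  0.02  ] l/r [ 0.359  -0.0957  0.02  ] [ 0.4976 -0.1081  0.02  ]
```

Call:
{"method": "drive_tool", "body": {
  "motion": [
    {"linear": [0, 0, 0.1], "twist": [0, 0, 0], "claw": 0.6},
    {"linear": [0, 0, 0], "twist": [0, 0, 0], "claw": 0.6},
    {"linear": [0, 0, 0], "twist": [0, 0, 0], "claw": 0.6},
    {"linear": [0, 0.15, 0], "twist": [0, 0, 0], "claw": 0.6},
    {"linear": [0, 0.15, 0], "twist": [0, 0, 0], "claw": 0.6},
    {"linear": [0, 0.15, 0], "twist": [0, 0, 0], "claw": 0.6},
    {"linear": [0, 0, 0], "twist": [0, 0, 0], "claw": 0.6},
    {"linear": [0, 0, 0], "twist": [0, 0, 0], "claw": 1},
    {"linear": [0, 0, 0], "twist": [0, 0, 0], "claw": 1},
    {"linear": [0, 0, 0], "twist": [0, 0, 0], "claw": 1},
    {"linear": [0, 0, 0], "twist": [0, 0, 0], "claw": 1}
  ],
  "newtons": 60
}}

```text
time_s: 29.95
ee_pos: [0.4266, -0.0871, 0.0157]
tool_rot: [3.139, 0.001, 1.482]
wrist_force: [0.4, -0.3, 1.3]
finger_gap: -0.0002
finger_force: 0.0
```

```bash
python3 - <<'E'
from h import *
im,P=snap('wrist','w14.png');g=im.mean(2);print(ctrl.sense()['ee_pos'])
for v in range(190,300,6):print(v,g[v,272:380:6].astype(int).tolist())
t,T=snap('top','t14.png');h=t.mean(2)
print('top');print(proj(T,[.427,-.105,.05]))
for v in range(250,300,3):print(v,h[v,330:385:3].astype(int).tolist())
E
```

```text
[ 0.42655084 -0.08713931  0.01572568]
190 [229, 232, 235, 235, 234, 235, 237, 237, 235, 236, 238, 239, 238, 238, 236, 235, 234, 232]
196 [233, 234, 232, 230, 230, 234, 236, 236, 235, 236, 237, 234, 232, 235, 236, 237, 235, 234]
202 [235, 234, 232, 233, 235, 234, 231, 229, 230, 235, 235, 234, 235, 235, 233, 231, 231, 233]
208 [227, 229, 230, 234, 234, 233, 233, 234, 236, 234, 231, 227, 231, 233, 231, 231, 231, 233]
214 [228, 227, 226, 226, 228, 230, 233, 233, 234, 233, 233, 232, 235, 229, 227, 223, 227, 229]
220 [231, 231, 232, 229, 227, 227, 227, 228, 230, 231, 232, 233, 231, 230, 229, 231, 229, 225]
226 [251, 233, 230, 229, 230, 231, 228, 161, 162, 113, 226, 227, 230, 228, 229, 230, 227, 227]
232 [250, 250, 251, 251, 250, 250, 223, 102, 91, 99, 106, 225, 227, 224, 224, 225, 227, 226]
238 [250, 250, 249, 249, 215, 162, 144, 111, 68, 87, 111, 64, 227, 228, 227, 225, 226, 223]
244 [161, 163, 171, 161, 130, 62, 92, 110, 63, 81, 109, 68, 60, 108, 105, 105, 107, 218]
250 [160, 155, 157, 156, 62, 61, 102, 108, 59, 79, 108, 86, 57, 58, 107, 111, 113, 107]
256 [160, 160, 159, 157, 73, 71, 10
[... 1458 characters left out ...]
]
277 [125, 140, 60, 45, 51, 70, 72, 75, 78, 79, 81, 84, 86, 87, 90, 75, 48, 61, 71]
280 [116, 240, 237, 182, 77, 57, 64, 67, 70, 73, 77, 78, 80, 82, 80, 63, 47, 66, 70]
283 [44, 226, 239, 239, 234, 55, 47, 54, 59, 64, 69, 71, 75, 71, 68, 48, 48, 69, 71]
286 [41, 107, 238, 239, 235, 75, 61, 55, 111, 81, 59, 61, 65, 62, 60, 46, 52, 70, 70]
289 [39, 39, 155, 243, 240, 54, 70, 54, 148, 164, 150, 118, 61, 54, 47, 47, 57, 71, 71]
292 [37, 37, 38, 138, 226, 55, 92, 68, 131, 164, 165, 164, 159, 121, 49, 47, 67, 70, 71]
295 [77, 40, 42, 40, 59, 102, 198, 191, 189, 165, 161, 146, 94, 48, 48, 49, 68, 71, 72]
298 [185, 168, 185, 176, 177, 153, 176, 185, 195, 184, 185, 175, 175, 115, 47, 50, 70, 71, 71]
```

Call:
{"method": "drive_tool", "body": {
  "motion": [
    {"linear": [0, 0, 0.3], "twist": [0, 0, 0], "claw": 1},
    {"linear": [0, -0.2, 0], "twist": [0, 0, 0], "claw": 1},
    {"linear": [0, -0.2, 0], "twist": [0, 0, 0], "claw": 1},
    {"linear": [0, -0.1, 0], "twist": [0, 0, 0], "claw": 1}
  ]
}}

```text
time_s: 30.45
ee_pos: [0.4267, -0.1081, 0.0275]
tool_rot: [3.139, 0.001, 1.481]
wrist_force: [-1.4, -0.0, -0.4]
finger_gap: -0.0002
finger_force: 0.0
```

```bash
python3 - <<'E'
from h import *
im,P=snap('wrist','w15.png');g=im.mean(2);print(ctrl.sense()['ee_pos'],ctrl.sense()['wrist_force'])
for v in range(150,276,6):print(v,g[v,272:380:6].astype(int).tolist())
col=g[:,360];e=[v for v in range(60,240) if col[v]<150 and col[v+2]>170];print('disc top edge at u=360',e, [onz(P,360,v,.02,True).round(4).tolist() for v in e[:2]])
w=cv2.imread('pics/w11.png').mean(2)[:,360];print([v for v in range(60,240) if w[v]<150 and w[v+2]>170])
E
```

```text
[ 0.42671541 -0.10831783  0.02750814] [0.6724996  0.60841795 0.16005975]
150 [233, 234, 233, 234, 237, 236, 235, 246, 238, 240, 239, 238, 237, 237, 235, 233, 233, 231]
156 [231, 228, 227, 232, 234, 235, 234, 235, 237, 235, 234, 236, 237, 236, 236, 233, 233, 232]
162 [229, 230, 232, 232, 230, 228, 231, 235, 235, 235, 235, 236, 234, 231, 232, 233, 234, 233]
168 [227, 231, 232, 232, 230, 232, 234, 233, 229, 229, 231, 233, 232, 232, 233, 232, 228, 227]
174 [224, 224, 225, 226, 230, 232, 234, 232, 232, 234, 233, 229, 225, 226, 229, 229, 228, 229]
180 [228, 227, 225, 225, 223, 225, 227, 228, 232, 233, 231, 230, 229, 230, 229, 223, 220, 223]
186 [227, 226, 227, 229, 228, 225, 226, 226, 225, 227, 227, 228, 229, 228, 225, 225, 226, 227]
192 [227, 228, 228, 227, 225, 226, 227, 229, 228, 226, 225, 224, 223, 226, 226, 225, 226, 225]
198 [223, 223, 224, 226, 228, 227, 228, 194, 64, 61, 151, 227, 224, 223, 221, 219, 220, 223]
204 [226, 224, 224, 222, 221, 221, 95, 63, 62, 60, 60, 60, 221, 223, 223, 223, 221, 221]
210 [223, 223, 223, 224, 225, 219, 63, 61, 60, 58, 61, 58, 118, 226, 223, 221, 219, 2
[... 265 characters left out ...]

234 [248, 248, 248, 248, 247, 61, 65, 103, 63, 79, 102, 56, 53, 221, 220, 221, 219, 218]
240 [156, 157, 151, 236, 158, 83, 77, 103, 58, 75, 100, 51, 49, 101, 102, 116, 218, 220]
246 [152, 153, 153, 152, 61, 52, 87, 101, 54, 71, 100, 69, 47, 67, 148, 148, 147, 144]
252 [156, 155, 151, 149, 62, 59, 99, 100, 50, 69, 99, 88, 53, 54, 151, 147, 147, 148]
258 [149, 147, 148, 141, 50, 48, 98, 97, 49, 61, 97, 88, 41, 43, 141, 143, 142, 146]
264 [148, 150, 152, 103, 43, 44, 84, 76, 41, 53, 98, 70, 40, 39, 128, 142, 139, 141]
270 [146, 147, 144, 46, 45, 42, 40, 48, 40, 44, 40, 40, 40, 41, 42, 141, 138, 140]
disc top edge at u=360 [111, 112] [[0.4548, -0.0402, 0.02], [0.4547, -0.0408, 0.02]]
[116, 117]
```

Call:
{"method": "drive_tool", "body": {
  "motion": [
    {"linear": [0, 0, 1], "twist": [0, 0, 0], "claw": 0},
    {"linear": [0, 0.08, 0], "twist": [0, 0, 0], "claw": 0},
    {"linear": [0, 0, 0], "twist": [0, 0, 0], "claw": 0},
    {"linear": [0, 0, 0], "twist": [0, 0, 0], "claw": 0},
    {"linear": [0, 0, 0], "twist": [0, 0, 0], "claw": 0},
    {"linear": [0, 0, -0.8], "twist": [0, 0, 0], "claw": 0},
    {"linear": [0, 0, -0.5], "twist": [0, 0, 0], "claw": 0},
    {"linear": [0, 0, -0.25], "twist": [0, 0, 0], "claw": 0},
    {"linear": [0, 0, -0.1], "twist": [0, 0, 0], "claw": 0},
    {"linear": [0, 0, 0], "twist": [0, 0, 0], "claw": 0}
  ]
}}

```text
time_s: 31.5
ee_pos: [0.4262, -0.1037, 0.0013]
tool_rot: [3.141, 0.0, 1.482]
wrist_force: [-1.1, 0.4, 1.1]
finger_gap: 0.0854
finger_force: 0.0
```

Call:
{"method": "drive_tool", "body": {
  "motion": [
    {"linear": [0, 0, 0], "twist": [0, 0, 0], "claw": 0.5},
    {"linear": [0, 0, 0], "twist": [0, 0, 0], "claw": 0.6},
    {"linear": [0, 0, 0], "twist": [0, 0, 0], "claw": 0.7},
    {"linear": [0, 0, 0], "twist": [0, 0, 0], "claw": 0.75},
    {"linear": [0, 0, 0], "twist": [0, 0, 0], "claw": 0.75},
    {"linear": [0, 0, 0], "twist": [0, 0, 0], "claw": 0.75}
  ],
  "newtons": 30
}}

```text
time_s: 32.1
ee_pos: [0.427, -0.104, 0.0024]
tool_rot: [3.138, 0.001, 1.482]
wrist_force: [-0.9, 0.1, 7.4]
finger_gap: 0.0263
finger_force: 29.1
```

Call:
{"method": "drive_tool", "body": {
  "motion": [
    {"linear": [0, 0, 0], "twist": [0, 0, 0], "claw": 1},
    {"linear": [0, 0, 0], "twist": [0, 0, 0], "claw": 1},
    {"linear": [0, 0, 0], "twist": [0, 0, 0], "claw": 1},
    {"linear": [0, 0, 0.1], "twist": [0, 0, 0], "claw": 1},
    {"linear": [0, 0, 0.2], "twist": [0, 0, 0], "claw": 1},
    {"linear": [0, 0, 0.4], "twist": [0, 0, 0], "claw": 1},
    {"linear": [0, 0, 0], "twist": [0, 0, 0], "claw": 1},
    {"linear": [0, 0, 0], "twist": [0, 0, 0], "claw": 1}
  ],
  "newtons": 80
}}

```text
time_s: 32.9
ee_pos: [0.4269, -0.1039, 0.03]
tool_rot: [3.138, 0.001, 1.482]
wrist_force: [-0.9, 1.2, -2.2]
finger_gap: 0.0241
finger_force: 78.8
```

Call:
{"method": "drive_tool", "body": {
  "motion": [
    {"linear": [0, 0, 0.9], "twist": [0, 0, 0], "claw": 1},
    {"linear": [0, 0, 0.9], "twist": [0, 0, 0], "claw": 1},
    {"linear": [0, 0, 0.9], "twist": [0, 0, 0], "claw": 1},
    {"linear": [0, 0, 0.9], "twist": [0, 0, 0], "claw": 1},
    {"linear": [0.1, 0.54, 0], "twist": [0, 0, 0], "claw": 1},
    {"linear": [0.16, 0.85, 0], "twist": [0, 0, 0], "claw": 1},
    {"linear": [0.16, 0.85, 0], "twist": [0, 0, 0], "claw": 1},
    {"linear": [0.16, 0.85, 0], "twist": [0, 0, 0], "claw": 1},
    {"linear": [0.15, 0.8, 0], "twist": [0, 0, 0], "claw": 1},
    {"linear": [0.1, 0.55, 0], "twist": [0, 0, 0], "claw": 1},
    {"linear": [0, 0, 0], "twist": [0, 0, 0], "claw": 1},
    {"linear": [0, 0, 0], "twist": [0, 0, 0], "claw": 1}
  ]
}}

```text
time_s: 34.1
ee_pos: [0.459, 0.0739, 0.1729]
tool_rot: [3.141, 0.001, 1.483]
wrist_force: [-0.7, -0.9, -2.1]
finger_gap: 0.0242
finger_force: 79.5
```

```bash
cat >> h.py <<'E'
def circ(W):
    A=np.c_[2*W,np.ones(len(W))];q=np.linalg.lstsq(A,(W**2).sum(1),rcond=None)[0];return q[:2],np.sqrt(q[2]+q[:2]@q[:2])
E
python3 - <<'E'
from h import *
im,P=snap('wrist','w16.png');s=ctrl.sense();print(s['ee_pos'],s['finger_gap'],s['wrist_force'],s['wrist_torque'])
g=cv2.cvtColor(im,cv2.COLOR_RGB2HSV);m=((g[:,:,1]<45)&(g[:,:,2]>190)).astype(np.uint8)
E=[]
for a in np.radians(range(-165,-14,10)):
    for r in range(45,170):
        u,v=324+r*np.cos(a),185+r*np.sin(a)
        if not m[max(int(v)-1,0):int(v)+2,int(u)-1:int(u)+2].any(): E.append((u,v));break
print(np.round(E,0).tolist())
W=np.array([onz(P,u,v,s['ee_pos'][2]-.002+.02,True)[:2] for u,v in E])
c,r=circ(W);print(c,r,(np.hypot(*(W-c).T)-r).round(4))
E
```

```text
[0.45896546 0.07338549 0.17302511] 0.023975711158325617 [-0.1733806  -0.05517695 -1.74427106] [ 0.00248776 -0.01849429  0.02343325]
[[226.0, 159.0], [240.0, 146.0], [234.0, 122.0], [224.0, 85.0], [270.0, 107.0], [286.0, 103.0], [301.0, 100.0], [316.0, 93.0], [332.0, 90.0], [357.0, 62.0], [379.0, 66.0], [387.0, 96.0], [393.0, 116.0], [396.0, 135.0], [407.0, 146.0], [418.0, 160.0]]
[0.46047767 0.12273744] 0.045434244621819664 [ 0.0062 -0.002   0.0036  0.0182 -0.0101 -0.0141 -0.0167 -0.0148 -0.0125
  0.006   0.0103  0.0012 -0.0019 -0.003   0.0027  0.0092]
```

Call:
{"method": "drive_tool", "body": {
  "motion": [
    {"linear": [0.025, 0, -0.5], "twist": [0, 0, 0], "claw": 1},
    {"linear": [0, 0, -0.4], "twist": [0, 0, 0], "claw": 1},
    {"linear": [0, 0, -0.2], "twist": [0, 0, 0], "claw": 1},
    {"linear": [0, 0, -0.15], "twist": [0, 0, 0], "claw": 1},
    {"linear": [0, 0, 0], "twist": [0, 0, 0], "claw": 1},
    {"linear": [0, 0, 0], "twist": [0, 0, 0], "claw": 1}
  ]
}}

```text
time_s: 34.75
ee_pos: [0.4611, 0.0735, 0.1241]
tool_rot: [3.139, 0.001, 1.481]
wrist_force: [0.3, 1.0, -2.7]
finger_gap: 0.0241
finger_force: 79.5
```

Call:
{"method": "drive_tool", "body": {
  "motion": [
    {"linear": [0, 0, -0.08], "twist": [0, 0, 0], "claw": 1},
    {"linear": [0, 0, -0.05], "twist": [0, 0, 0], "claw": 1},
    {"linear": [0, 0, 0], "twist": [0, 0, 0], "claw": 1},
    {"linear": [0, 0, 0], "twist": [0, 0, 0], "claw": 1}
  ]
}}

```text
time_s: 35.15
ee_pos: [0.4607, 0.0739, 0.1186]
tool_rot: [3.139, 0.001, 1.482]
wrist_force: [-0.3, -0.4, -1.2]
finger_gap: 0.0239
finger_force: 79.5
```

Call:
{"method": "drive_tool", "body": {
  "motion": [
    {"linear": [0, 0, -0.05], "twist": [0, 0, 0], "claw": 1},
    {"linear": [0, 0, -0.03], "twist": [0, 0, 0], "claw": 1},
    {"linear": [0, 0, 0], "twist": [0, 0, 0], "claw": 1},
    {"linear": [0, 0, 0], "twist": [0, 0, 0], "claw": 1}
  ]
}}

```text
time_s: 35.55
ee_pos: [0.4608, 0.0739, 0.1157]
tool_rot: [3.139, 0.001, 1.482]
wrist_force: [-0.7, 0.1, 6.3]
finger_gap: 0.0238
finger_force: 80.2
```

Call:
{"method": "drive_tool", "body": {
  "motion": [
    {"linear": [0, 0, 0], "twist": [0, 0, 0], "claw": 0.5},
    {"linear": [0, 0, 0], "twist": [0, 0, 0], "claw": 0},
    {"linear": [0, 0, 0], "twist": [0, 0, 0], "claw": 0},
    {"linear": [0, 0, 0], "twist": [0, 0, 0], "claw": 0},
    {"linear": [0, 0, 0], "twist": [0, 0, 0], "claw": 0},
    {"linear": [0, 0, 0], "twist": [0, 0, 0], "claw": 0},
    {"linear": [0, 0, 0.4], "twist": [0, 0, 0], "claw": 0},
    {"linear": [0, 0, 0.9], "twist": [0, 0, 0], "claw": 0},
    {"linear": [0, 0, 0.9], "twist": [0, 0, 0], "claw": 0},
    {"linear": [0, 0, 0.9], "twist": [0, 0, 0], "claw": 0},
    {"linear": [0, 0, 0], "twist": [0, 0, 0], "claw": 0},
    {"linear": [0, 0, 0], "twist": [0, 0, 0], "claw": 0}
  ]
}}

```text
time_s: 36.75
ee_pos: [0.4613, 0.0738, 0.24]
tool_rot: [3.137, 0.0, 1.482]
wrist_force: [-0.3, -0.7, -1.0]
finger_gap: 0.0856
finger_force: 0.0
```

```bash
python3 - <<'E'
from h import *
im,P=snap('wrist','w17.png');s=ctrl.sense();print(s['ee_pos'],s['tool_rot'])
f=lambda u,v,z:onz(P,u,v,z,True).round(4)
g=im.mean(2);hsv=cv2.cvtColor(im,cv2.COLOR_RGB2HSV)
m=cv2.inRange(im,(0,0,0),(95,95,95));n,l,st,c=cv2.connectedComponentsWithStats(m)
for i in range(1,n):
    if 300<st[i,4]<4000 and abs(c[i][0]-322)<120 and c[i][1]<300:print('dark',st[i],c[i].round(1),f(*c[i],.16))
for nm,lo,hi in(('red',(0,120,100),(9,255,255)),('red2',(172,120,100),(180,255,255)),('yel',(20,90,120),(35,255,255))):
    mm=cv2.inRange(hsv,lo,hi);n,l,st,c=cv2.connectedComponentsWithStats(mm)
    for i in range(1,n):
        if st[i,4]>4:
            p=f(*c[i],.09)
            if abs(p[0]-.437)<.08 and abs(p[1]-.22)<.08:print(nm,st[i],c[i].round(1),p,f(*c[i],.125))
print('row192',[int(x) for x in g[185,200:450:5]]);print('col322',[int(x) for x in g[60:300:5,322]])
t,T=snap('top','t17.png');h=cv2.cvtColor(t,cv2.COLOR_RGB2HSV)
for nm,lo,hi in(('red',(0,120,100),(9,255,255)),('yel',(20,90,120),(35,255,255))):
    ys,xs=np.nonzero(cv2.inRange(h,lo,hi)[235:300,200:255])
    if len(xs):print('top',nm,len(xs),xs.mean()+200,ys.mean()+235,onz(T,xs.mean()+200,ys.mean()+235,.09).round(4))
E
```

```text
[0.46025452 0.07382    0.23887408] [3.14000017e+00 6.77228122e-04 1.48188565e+00]
dark [227   0  51  13 376] [245.3   4.1] [0.4093 0.2465 0.16  ]
dark [257  72  89  28 475] [304.2  85.9] [0.4534 0.1659 0.16  ]
dark [307 173  30  34 819] [321.5 189.5] [0.4597 0.0754 0.16  ]
red [282   2   8  11  73] [285.8   7. ] [0.4381 0.2628 0.09  ] [0.441  0.2503 0.125 ]
yel [260  33  19   7  67] [268.8  35.9] [0.4173 0.2315 0.09  ] [0.4225 0.2224 0.125 ]
yel [259  44   6   5  22] [261.1  45.6] [0.4081 0.2218 0.09  ] [0.4142 0.2136 0.125 ]
row192 [51, 54, 53, 57, 57, 58, 58, 80, 81, 81, 83, 216, 217, 221, 220, 219, 219, 219, 218, 215, 217, 217, 67, 69, 68, 70, 68, 76, 216, 217, 218, 218, 214, 212, 214, 215, 216, 213, 211, 122, 121, 118, 120, 119, 119, 122, 122, 119, 118, 117]
col322 [73, 136, 137, 120, 68, 126, 136, 136, 239, 216, 219, 243, 243, 243, 243, 243, 231, 228, 227, 226, 226, 219, 221, 64, 74, 70, 68, 67, 64, 65, 242, 242, 242, 241, 143, 142, 146, 139, 74, 43, 39, 38, 37, 34, 29, 31, 26, 31]
```

Call:
{"method": "drive_tool", "body": {
  "motion": [
    {"linear": [-0.037, 0.229, 0], "twist": [0, 0, 0.97], "claw": 0},
    {"linear": [-0.037, 0.229, 0], "twist": [0, 0, 0.97], "claw": 0},
    {"linear": [-0.037, 0.229, 0], "twist": [0, 0, 0.97], "claw": 0},
    {"linear": [-0.037, 0.229, 0], "twist": [0, 0, 0.97], "claw": 0},
    {"linear": [-0.037, 0.229, 0], "twist": [0, 0, 0.97], "claw": 0},
    {"linear": [-0.037, 0.229, 0], "twist": [0, 0, 0.97], "claw": 0},
    {"linear": [-0.037, 0.229, 0], "twist": [0, 0, 0.97], "claw": 0},
    {"linear": [-0.037, 0.229, 0], "twist": [0, 0, 0.97], "claw": 0},
    {"linear": [-0.037, 0.229, 0], "twist": [0, 0, 0.97], "claw": 0},
    {"linear": [-0.037, 0.229, 0], "twist": [0, 0, 0.97], "claw": 0},
    {"linear": [-0.037, 0.229, 0], "twist": [0, 0, 0.97], "claw": 0},
    {"linear": [-0.037, 0.229, 0], "twist": [0, 0, 0.97], "claw": 0},
    {"linear": [-0.037, 0.229, 0], "twist": [0, 0, 0.97], "claw": 0},
    {"linear": [-0.037, 0.229, 0], "twist": [0, 0, 0.97], "claw": 0},
    {"linear": [-0.037, 0.229, 0], "twist": [0, 0, 0.97], "claw": 0},
    {"linear": [-0.037, 0.229, 0], "twist": [0, 0, 0.97], "claw": 0},
    {"linear": [0, 0, 0], "twist": [0, 0, 0], "claw": 0},
    {"linear": [0, 0, 0], "twist": [0, 0, 0], "claw": 0}
  ]
}}

```text
time_s: 38.65
ee_pos: [0.4362, 0.22, 0.2381]
tool_rot: [3.141, -0.002, 3.105]
wrist_force: [-0.7, -0.4, 0.2]
finger_gap: 0.0855
finger_force: 0.0
```

```bash
cat > d.py <<'E'
from h import *
import sys
im,P=snap('wrist',sys.argv[1]);s=ctrl.sense();print(s['ee_pos'],s['tool_rot'])
f=lambda u,v,z:onz(P,u,v,z,True).round(4)
hsv=cv2.cvtColor(im,cv2.COLOR_RGB2HSV)
for nm,lo,hi in(('red',(0,120,100),(9,255,255)),('red2',(172,120,100),(180,255,255)),('yel',(20,90,110),(35,255,255))):
    n,l,st,c=cv2.connectedComponentsWithStats(cv2.inRange(hsv,lo,hi))
    for i in range(1,n):
        p=f(*c[i],.091)
        if st[i,4]>4 and abs(p[0]-.437)<.07 and abs(p[1]-.22)<.07:
            print(nm,st[i],c[i].round(1),p,f(*c[i],.125))
            pts=np.argwhere(l==i)[:,::-1]; W=np.array([f(u,v,.091 if 'red' in nm or st[i,4]<40 else .125)[:2] for u,v in pts]);ev,V=np.linalg.eigh(np.cov(W.T));print('  ext',W.min(0),W.max(0),'axis',V[:,1].round(3))
# dial disc (dark) circle: mask dark pixels near the dial at z=.091
q=[];g=im.mean(2)
for a in np.radians(range(0,360,10)):
    prev=None
    for r in np.arange(.036,.060,.0005):
        p=np.array([.437+r*np.cos(a),.2205+r*np.sin(a),.091]);T=np.linalg.inv(np.array(P['world_from_camera']));c=T[:3,:3]@p+T[:3,3]
        k=np.arctan2(np.hypot(c[0],c[1]),c[2])/np.hypot(c[0],c[1]);u,v=P['cx']+P['fx']*c[0]*k,P['cy']+P['fy']*c[1]*k
        if not(0<=u<639 and 0<=v<399):break
        x=g[int(round(v)),int(round(u))]
        if prev is not None and x-prev>22 and r>.039: q.append(p[:2]);break
        prev=x
q=np.array(q)
for _ in range(3):
    c,r=circ(q);e=np.abs(np.hypot(*(q-c).T)-r);q=q[e<max(.0015,np.median(e)*2)]
print('disc',c.round(4),r.round(4),len(q))
E
python3 d.py w18.png
```

```text
[0.43648814 0.21985211 0.23841076] [ 3.14053519e+00 -1.00805194e-03  3.10486471e+00]
red [354 172  12   8  80] [359.3 175.8] [0.439 0.262 0.091] [0.4315 0.2581 0.125 ]
  ext [0.4347 0.2561] [0.4427 0.2683] axis [0.026 1.   ]
yel [319 148   4   7  25] [320.5 150.6] [0.4099 0.2207 0.091 ] [0.4054 0.221  0.125 ]
  ext [0.4069 0.2189] [0.4135 0.2223] axis [-1.     0.006]
yel [320 160   6  19  62] [322.3 169.2] [0.4302 0.2218 0.091 ] [0.4237 0.222  0.125 ]
  ext [0.4146 0.2199] [0.4325 0.2244] axis [-0.992 -0.124]
disc [0.4364 0.2232] 0.0445 28
```

Call:
{"method": "drive_tool", "body": {
  "motion": [
    {"linear": [0.015, 0.04, -0.9], "twist": [0, 0, 0], "claw": 0},
    {"linear": [0, 0, -0.9], "twist": [0, 0, 0], "claw": 0},
    {"linear": [0, 0, -0.9], "twist": [0, 0, 0], "claw": 0},
    {"linear": [0, 0, -0.7], "twist": [0, 0, 0], "claw": 0},
    {"linear": [0, 0, -0.4], "twist": [0, 0, 0], "claw": 0},
    {"linear": [0, 0, -0.2], "twist": [0, 0, 0], "claw": 0},
    {"linear": [0, 0, 0], "twist": [0, 0, 0], "claw": 0}
  ],
  "newtons": 30
}}

```text
time_s: 39.4
ee_pos: [0.4369, 0.2213, 0.0784]
tool_rot: [3.14, -0.002, 3.106]
wrist_force: [0.5, 0.2, -0.2]
finger_gap: 0.0854
finger_force: 0.0
```

Call:
{"method": "drive_tool", "body": {
  "motion": [
    {"linear": [0, 0, 0], "twist": [0, 0, 0], "claw": 0.5},
    {"linear": [0, 0, 0], "twist": [0, 0, 0], "claw": 0.7},
    {"linear": [0, 0, 0], "twist": [0, 0, 0], "claw": 0.8},
    {"linear": [0, 0, 0], "twist": [0, 0, 0], "claw": 0.9},
    {"linear": [0, 0, 0], "twist": [0, 0, 0], "claw": 1},
    {"linear": [0, 0, 0], "twist": [0, 0, 0], "claw": 1}
  ]
}}

```text
time_s: 40.0
ee_pos: [0.4378, 0.222, 0.0799]
tool_rot: [3.14, 0.001, 3.107]
wrist_force: [-1.2, -1.5, 5.3]
finger_gap: 0.0117
finger_force: 32.4
```

Call:
{"method": "drive_tool", "body": {
  "motion": [
    {"linear": [0, 0, 0], "twist": [0, 0, -0.5], "claw": 1},
    {"linear": [0, 0, 0], "twist": [0, 0, -0.9], "claw": 1},
    {"linear": [0, 0, 0], "twist": [0, 0, -0.97], "claw": 1},
    {"linear": [0, 0, 0], "twist": [0, 0, -0.97], "claw": 1},
    {"linear": [0, 0, 0], "twist": [0, 0, -0.97], "claw": 1},
    {"linear": [0, 0, 0], "twist": [0, 0, -0.97], "claw": 1},
    {"linear": [0, 0, 0], "twist": [0, 0, -0.97], "claw": 1},
    {"linear": [0, 0, 0], "twist": [0, 0, -0.97], "claw": 1},
    {"linear": [0, 0, 0], "twist": [0, 0, -0.97], "claw": 1},
    {"linear": [0, 0, 0], "twist": [0, 0, -0.97], "claw": 1},
    {"linear": [0, 0, 0], "twist": [0, 0, -0.97], "claw": 1},
    {"linear": [0, 0, 0], "twist": [0, 0, -0.97], "claw": 1},
    {"linear": [0, 0, 0], "twist": [0, 0, -0.97], "claw": 1},
    {"linear": [0, 0, 0], "twist": [0, 0, -0.97], "claw": 1},
    {"linear": [0, 0, 0], "twist": [0, 0, -0.97], "claw": 1},
    {"linear": [0, 0, 0], "twist": [0, 0, -0.66], "claw": 1},
    {"linear": [0, 0, 0], "twist": [0, 0, 0], "claw": 1},
    {"linear": [0, 0, 0], "twist": [0, 0, 0], "claw": 1}
  ]
}}

```text
time_s: 41.8
ee_pos: [0.4376, 0.2216, 0.0798]
tool_rot: [3.139, 0.001, 1.571]
wrist_force: [-1.7, -2.4, 6.7]
finger_gap: 0.0116
finger_force: 32.6
```

```bash
python3 d.py w19.png
```

```text
[0.43763192 0.22155108 0.07985049] [3.13936300e+00 1.29182693e-03 1.57101078e+00]
red [319 153  14  24 300] [325.5 164.9] [0.4384 0.2615 0.091 ] [0.438  0.2676 0.125 ]
  ext [0.4347 0.255 ] [0.4421 0.2682] axis [0.059 0.998]
yel [318 180   8  13 101] [321.5 185.9] [0.4361 0.2492 0.091 ] [0.4362 0.2578 0.125 ]
  ext [0.4346 0.2549] [0.4378 0.2606] axis [-0.027  1.   ]
yel [318 211   8  37 265] [321.9 228.5] [0.4363 0.2231 0.091 ] [0.4364 0.2369 0.125 ]
  ext [0.4346 0.2271] [0.4379 0.2457] axis [-0.015  1.   ]
disc [0.4367 0.2233] 0.0449 17
```

Call:
{"method": "drive_tool", "body": {
  "motion": [
    {"linear": [0, 0, 0], "twist": [0, 0, -0.3], "claw": 1},
    {"linear": [0, 0, 0], "twist": [0, 0, -0.23], "claw": 1},
    {"linear": [0, 0, 0], "twist": [0, 0, 0], "claw": 1},
    {"linear": [0, 0, 0], "twist": [0, 0, 0], "claw": 1}
  ]
}}

```text
time_s: 42.25
ee_pos: [0.4376, 0.2216, 0.0799]
tool_rot: [3.139, 0.001, 1.516]
wrist_force: [-1.9, -3.5, 6.4]
finger_gap: 0.0116
finger_force: 32.6
```

```bash
python3 d.py w20.png
```

```text
[0.43754786 0.22155571 0.07983869] [3.13945580e+00 1.31349483e-03 1.51556625e+00]
red [315 153  14  24 301] [321.8 164.7] [0.4385 0.2615 0.091 ] [0.4388 0.2676 0.125 ]
  ext [0.4347 0.2548] [0.4421 0.2682] axis [0.038 0.999]
yel [318 180   8  13 100] [321.5 185.9] [0.4376 0.2493 0.091 ] [0.4381 0.2578 0.125 ]
  ext [0.4364 0.2548] [0.4398 0.2606] axis [0.015 1.   ]
yel [318 211   8  37 268] [321.8 228.4] [0.4363 0.2232 0.091 ] [0.4371 0.2369 0.125 ]
  ext [0.4352 0.227 ] [0.4391 0.2458] axis [0.036 0.999]
disc [0.4367 0.2231] 0.0448 17
```

Call:
{"method": "drive_tool", "body": {
  "motion": [
    {"linear": [0, 0, 0], "twist": [0, 0, 0], "claw": 0.8},
    {"linear": [0, 0, 0], "twist": [0, 0, 0], "claw": 0.5},
    {"linear": [0, 0, 0], "twist": [0, 0, 0], "claw": 0},
    {"linear": [0, 0, 0], "twist": [0, 0, 0], "claw": 0},
    {"linear": [0, 0, 0], "twist": [0, 0, 0], "claw": 0},
    {"linear": [0, 0, 0.4], "twist": [0, 0, 0], "claw": 0},
    {"linear": [0, 0, 0.9], "twist": [0, 0, 0], "claw": 0},
    {"linear": [0, 0, 0.9], "twist": [0, 0, 0], "claw": 0},
    {"linear": [0, 0, 0.8], "twist": [0, 0, 0], "claw": 0},
    {"linear": [0, 0, 0], "twist": [0, 0, 0], "claw": 0},
    {"linear": [0, 0, 0], "twist": [0, 0, 0], "claw": 0}
  ]
}}

```text
time_s: 43.4
ee_pos: [0.438, 0.2221, 0.1998]
tool_rot: [3.138, -0.0, 1.515]
wrist_force: [0.1, 0.3, -0.5]
finger_gap: 0.0851
finger_force: 0.0
```

```bash
python3 d.py w21.png; python3 - <<'E'
from h import *
t,T=snap('top','t21.png');hsv=cv2.cvtColor(t,cv2.COLOR_RGB2HSV)
m=cv2.inRange(hsv[150:230,280:385],(5,120,100),(20,255,255));ys,xs=np.nonzero(m);print('scoop handle',len(xs),onz(T,xs.mean()+280,ys.mean()+150,.105).round(3))
m=cv2.inRange(hsv[140:175,400:430],(5,120,100),(20,255,255));ys,xs=np.nonzero(m);print('cup',xs.mean()+400,ys.mean()+140,'was 416.9,158.4')
m=cv2.inRange(hsv[150:235,285:380],(0,0,190),(180,60,255));n,l,st,c=cv2.connectedComponentsWithStats(m);i=1+st[1:,4].argmax();print('scoop white',st[i],c[i]+[285,150],onz(T,*(c[i]+[285,150]),.006).round(3))
print('ball-like',[b for b in blobs(t) if b[1]<120])
# lid: mean bowl-region brightness & row profile
g=t.mean(2);print(g[258,250:330:4].astype(int).tolist(),proj(T,[.46,.0735,.165]))
E
```

```text
[0.43707321 0.22179203 0.19872787] [3.14031742e+00 9.33351558e-04 1.51540544e+00]
red [318 136   8  14 108] [321.5 142.6] [0.4386 0.2618 0.091 ] [0.4388 0.2654 0.125 ]
  ext [0.435  0.2556] [0.4422 0.2683] axis [-0.008  1.   ]
yel [319 152   6   8  41] [321.2 155.5] [0.4376 0.2495 0.091 ] [0.438  0.2546 0.125 ]
  ext [0.436  0.2515] [0.4403 0.2576] axis [-0.102  0.995]
yel [320 166   4  22  85] [321.5 176.1] [0.4368 0.2295 0.091 ] [0.4372 0.2369 0.125 ]
  ext [0.4355 0.2273] [0.439  0.2457] axis [0.054 0.999]
disc [0.4363 0.2236] 0.0446 30
scoop handle 45 [ 0.634 -0.086  0.105]
cup 416.8824884792627 158.4377880184332 was 416.9,158.4
scoop white [ 29  30  33  25 609] [328.66174056 193.10344828] [ 0.641 -0.036  0.006]
ball-like []
[98, 141, 163, 168, 221, 244, 244, 176, 56, 107, 159, 157, 155, 233, 244, 212, 138, 43, 43, 47] (np.float64(283.92088000821), np.float64(254.26844165016925))
```

```bash
python3 -c "
from workcell import ctrl
print(ctrl.sign_off())"
```

```text
the job is handed in; nothing more can be done
None
```

The job is handed in at about 43 s: all eight balls are in the bowl, the lid is seated, the dial is on the red mark to within about half a degree, the scoop stands on the mat, and the orange-lidded cup has not moved.

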